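Feed one ball lens from the drum and build it into its holder

ROBOT

A 6-joint arm with a two-finger parallel gripper is mounted at the origin on the work surface. World frame = base frame: x ahead of the robot, y to its left, z up, the work surface at z = 0. Lengths are in m, angles in rad, forces in N, time in s.
With the tool pointing down it reaches from about 0.375 to 0.9 m from the base axis. Payload 3.1 kg.
Tool frame: the origin (TCP) lies between the finger pads; the fingertips stand 14 mm ahead of it and the grasp point (between the pads) lies 5 mm behind it; x points along the fingers, z is the direction in which the jaws open and shut, and the axes are right-handed (so a half turn about x gives the same grasp; the last joint's range is limited). The gripper opens to 85 mm and grips with 20 to 120 N. Pads are 22 mm wide; open, the fingers measure 114 mm over their backs; the gripper's body (76 mm by 85 mm) begins 54 mm behind the grasp point. The pads swing forward as they close: fully open they stand 13 mm farther back than shut.
Start: joints at [-1.339, 0.527, 1.433, -0, 1.181, -0.178], TCP at [0.25, -0.573, 0.245] pointing down, gripper open.
Joint ranges: [-3.08, 3.08], [-0.75, 2.2], [0.22, 2.44], [-1.43, 4.57], [0, 2.65], [-2.85, 2.85]. Speed limits (rad/s): [2.79, 2.79, 3.14, 3.14, 3.14, 3.14].

INTERFACE

Orientations are given as a rotation vector (axis times angle).
In Python, from station import manip gives the robot as it stands.
- The arm moves only by the tool jog_arm, never from a script. Its argument "series" is a list of rows, each an object of numbers: "rx", "ry", "rz": the turn, a rotation vector about the tool's x, y, z normalised to -1 to 1, where 1 is 6 degrees; "tx", "ty", "tz": the shift along the tool's x, y, z normalised to -1 to 1, where 1 is 2 cm; "hand": the opening, from 0 (shut) to 1 (fully open). In form: [{"rx": .., "ry": .., "rz": .., "tx": .., "ty": .., "tz": .., "hand": ..}, ...]. A call has 1 to 12 rows; each row shifts and turns the commanded pose from where the row before left it, along the tool's axes as they then stand; what a row does not reach is not made up. A row lasts 1/12 s, in which the tool goes at most 41.7 mm and 7.16 degrees, less where a joint would pass 70% of its speed; a pose out of reach is approached as far as the arm can. A call with a number of a shift or a turn outside -1 to 1 is refused whole. A call with a gripper value outside its range is refused whole. The fingers move at their own pace and stop on an object; "newtons" is the grip in N (left out, the last holds). Time passes only in rows, so rows that do not move let the fingers close. It gives the time, the measured TCP pose, the force and the opening at its end, in the units of the state.
- manip.state(): the state, without advancing time (a new reading comes with each control period).
- manip.capture(name): name is "side" or "top" or "wrist"; returns (picture, depth): 480x640x3 uint8, red, green, blue; 480x640 float32, m along the optical axis (not along the pixel's ray), 0 where there is no reading.
- manip.camera_params(name): a dict with "mtx" (3x3 intrinsics, pixels), "world_to_cam" (4x4, takes a point from world to camera coordinates); the wrist camera has in their place "tool_from_camera" (4x4, takes a point from camera to tool coordinates, whose origin is the TCP and whose axes are the tool frame's). Camera axes: x right, y down, z forward; pixel columns grow to the right and rows downward; lengths in m; the calibration is good to about 2 mm. The wrist camera is an equidistant fisheye: a pixel r from the principal point sees the ray r / f radians off the axis. A picture is of the moment at which its call begins: read the wrist's pose just before it. camera_params takes no time and is no camera call.
- manip.finish_job(): hands the job in, once; it reports no verdict.
Trained networks look in the newest picture that a camera, given by its name, has taken for a name from the list of things; names that differ only in an ending like _2 or _b are one class to them, and where a whole thing is asked for, a point or a joint stands for the part that bears it (a point fixed in the world has none). Each returns a list of dicts, best first, with "score" (0 to 1); they miss things now and then, are a little off and sometimes report something else, mostly with a low value. They report only what shows in the picture. A call takes as long as a camera call. They do not tell look-alikes from the thing itself.
- manip.look_for(camera, query): "extent" ([left, top, right, bottom] as shares, 0 to 1, of the picture: columns of its width, rows of its height, round what is visible of it).
The state is a dict: "time_s": time; "joints": joint angles; "qvel": joint speeds; "joint_efforts": joint torques, N m; "tcp_pos": TCP position; "tcp_rot": TCP orientation; "ft_force": force on the tool from outside, world axes, zero at the start; "wrist_torque": the same for the moment, N m; "opening": finger opening in m.
Only numpy, scipy, OpenCV 4.12 (cv2) and the standard library are available. Lean on these libraries where they do the work, as an engineer would, in place of code of your own. Each camera call takes 0.05 s, during which the arm holds its last target. There are 200 camera calls.

TASK

Crank the clear feeder drum slowly, counter-clockwise as seen from the crank side, until exactly one glass ball lens has rolled out to the end of the wire track; the other two must stay in the drum. Then seat that lens on the brass tube of the lens holder, and after that lay the large aluminium retaining ring flat over it between the holder's four pins. Let no lens fall on the bench, leave the other things on the bench where they are, and let go of everything.

Things in the scene. Friction and masses are not known exactly. Their poses are not given: they have to be found in the camera images.
- feeder: Lens feeder fixed to the bench: white base, two uprights (outer faces 30 mm from the middle plane), between them a clear drum 152 mm across, 34 mm wide, level axis along feeder x at 115 mm height, three ball lenses loose inside. Origin: underside of base, straight below the drum centre. The crank is on its -x side; y points left as seen from there; z up.
- drum_axis (a point): Centre of the drum on its axis, 115 mm above the bench
- pocket (a point): Middle of the one pocket in the drum's rim, 64 mm from the axis; it takes one lens. A fixed cradle closes the rim from the feeder's +y side round the bottom to 58 deg past the bottom on the -y side; there the pocket lets its lens roll out sideways on to a sloping wire track that runs down towards feeder -y
- drum (a joint): Drum angle q, rad: pocket and handle lie at feeder y = sin(q), z = cos(q) from the axis (0 up, pi/2 towards +y, pi down); grows counter-clockwise seen from the crank. Starts -0.6 to 1.2. Turned so, one lens is picked up near the bottom and let go at q about 4.1 to 4.7; another near q = 10.5. About 2 N at the handle; stays where left, no stop. Slow: under about 2 rad/s
- handle_grip (a point): Middle of the crank handle: black round bar 14 mm thick, 66 mm long, spinning freely, parallel to the drum axis and 45 mm from it, in line with the pocket; this point is at feeder x = -82 mm, 38 mm in front of the crank arm. Pinch it from above across the bar (along feeder y) and carry it round a circle in the feeder's y-z plane
- track_end (a point): Where the centre of a fed lens comes to rest at the low end of the track (feeder x 0, y -177 mm), against a stop 16 mm wide on its -y side. The track is two wires along feeder y, 19 mm wide over all, nothing beside them over the last 45 mm: pinch the lens from above along feeder x, fingertips may reach 30 mm below its centre
- holder: Lens holder fixed to the bench, aluminium base 86 x 70 x 10 mm (x, y, z). Middle: brass tube (spacer, already fitted), 23 mm outside, 18 mm bore, top at 36 mm. At each side along x a block (|x| 16 to 38, |y| up to 24 mm), top at 56 mm, carries the ring. Between the blocks it is open along y, 32 mm wide: fingers closing along holder y fit. Origin: centre of underside
- lens_place (a point): Centre of a lens seated on the brass tube, 45.4 mm above the bench; the lens centres itself in the bore
- ring_place (a point): Centre (half-way up) of the retaining ring when it lies flat on both blocks over the lens, 62 mm above the bench. Four pins 6 mm thick at holder x = +-24.1, y = +-20.2 mm, tapered over their upper 8 mm, tops at 72 mm, keep it central with about 3 mm play
- ring_mid (a point): Retaining ring lying flat on the bench: plain aluminium, 52 mm outside, 22 mm bore, 12 mm high, 45 to 75 g. Point: its centre, half-way up
- lens0_center (a point): Centre of a ball lens: plain glass ball 26 mm across, 23 g; all three are alike and start in the drum
- lens1_center (a point): Centre of a ball lens: plain glass ball 26 mm across, 23 g; all three are alike and start in the drum
- lens2_center (a point): Centre of a ball lens: plain glass ball 26 mm across, 23 g; all three are alike and start in the drum
- spare_spacer: bystander: small brass ring 34 mm outside, 8 mm high, lying on the bench (not the retaining ring). Not part of the job
- dish: bystander: white open dish 90 mm across, 18 mm high. Not part of the job
- oil_bottle: bystander: amber bottle 32 mm across, 65 mm tall. Not part of the job
- screwdriver: bystander: screwdriver 140 mm long. Not part of the job
- jar: bystander: white jar 56 mm across, 70 mm tall. Not part of the job
- slide_box: bystander: flat grey box 85 x 160 x 34 mm. Not part of the job
- eyepiece: bystander: black eyepiece 38 mm across, 52 mm tall. Not part of the job
Things that resemble listed ones, but are neither listed nor needed, are in the scene too. What is shaped like the holder but purple or turquoise is not meant.

How it is judged:
On the way, in this order (a step that is already met when the one before it is completed fails the run):
1. one lens lies at the end of the wire track, the other two are in the drum (((distance between lens0_center and track_end below 0.012 m and distance between each of lens1_center, lens2_center and drum_axis below 0.08 m) or (distance between lens1_center and track_end below 0.012 m and distance between each of lens0_center, lens2_center and drum_axis below 0.08 m) or (distance between lens2_center and track_end below 0.012 m and distance between each of lens0_center, lens1_center and drum_axis below 0.08 m))), for 0.2 s.
2. the lens sits on the brass tube of the holder, released, with the ring not yet on the holder (((horizontal distance between lens0_center and lens_place below 0.004 m and z of lens0_center in the frame of holder between 0.0424 and 0.0484 m and distance between each of lens1_center, lens2_center and drum_axis below 0.08 m) or (horizontal distance between lens1_center and lens_place below 0.004 m and z of lens1_center in the frame of holder between 0.0424 and 0.0484 m and distance between each of lens0_center, lens2_center and drum_axis below 0.08 m) or (horizontal distance between lens2_center and lens_place below 0.004 m and z of lens2_center in the frame of holder between 0.0424 and 0.0484 m and distance between each of lens0_center, lens1_center and drum_axis below 0.08 m)) and distance between ring_mid and ring_place above 0.05 m and contact force between the fingers and anything else below 0.3 N), for 0.2 s.
At the end, for the whole second after the job is handed in: One lens sits on the brass tube of the holder (within 4 mm sideways, 3 mm in height), the retaining ring lies flat over it on the blocks between the pins (within 5 mm sideways, 3 mm in height, tilt under 0.1 rad), the other two lenses are inside the drum, the drum is at rest (((horizontal distance between lens0_center and lens_place below 0.004 m and z of lens0_center in the frame of holder between 0.0424 and 0.0484 m and distance between each of lens1_center, lens2_center and drum_axis below 0.08 m) or (horizontal distance between lens1_center and lens_place below 0.004 m and z of lens1_center in the frame of holder between 0.0424 and 0.0484 m and distance between each of lens0_center, lens2_center and drum_axis below 0.08 m) or (horizontal distance between lens2_center and lens_place below 0.004 m and z of lens2_center in the frame of holder between 0.0424 and 0.0484 m and distance between each of lens0_center, lens1_center and drum_axis below 0.08 m)) and horizontal distance between ring_mid and ring_place below 0.005 m and z of ring_mid in the frame of holder between 0.059 and 0.065 m and angle between ring_mid's own z axis and vertical below 0.1 rad and velocity of joint drum between -0.1 and 0.1 rad/s); the robot touches nothing.
It fails at once if a second lens leaves the drum (distance between each of lens0_center, lens1_center and drum_axis above 0.09 m or distance between each of lens0_center, lens2_center and drum_axis above 0.09 m or distance between each of lens1_center, lens2_center and drum_axis above 0.09 m).
It fails at once if a lens falls on the bench (height (world z) of any of lens0_center, lens1_center, lens2_center below 0.025 m).
It fails at once if the drum is spun fast (over 4 rad/s) (velocity of joint drum above 4 rad/s or velocity of joint drum below -4 rad/s).
It fails at once if a bystander is moved by more than 30 mm (distance of any of spare_spacer, dish, oil_bottle, screwdriver, jar, slide_box, eyepiece from where it was at the start of the episode above 0.03 m).
It also fails if it takes over 72 s, if anything falls off the work surface, if the arm or the gripper's body presses on something with over 40 N, if the wrist force passes 120 N, or if a joint passes its speed limit or range.

## Working session

There is one attempt and no reset: what is moved stays moved. The work goes in short steps, Python scripts to look and compute and a tool call to move; the robot and the scene stay as the last step left them, time stands still between calls to the robot, and variables do not carry over. Pictures are saved under pics/ and viewed, about 8 in all and at most 12, crops included, and the job is handed in when it is done.

Besides the shell and the picture viewer there is one more tool, called after "Request:" as name([rows], argument=value, ...), one row to a line, values as JSON. jog_arm: Moves the arm, as the interface text tells. Scaled input: -1 to 1 covers 2 cm each way for a shift and 6 degrees each way for a turn. Its arguments: {"type":"object","properties":{"series":{"type":"array"},"newtons":{"type":"number"}},"required":["series"]}

```bash
ls; mkdir -p pics
cat > h.py <<'E'
import numpy as np, cv2
from scipy.spatial.transform import Rotation as R
from station import manip
def cap(n):
    p,d=manip.capture(n); return p,d,manip.camera_params(n)
def w(cp,d,u,v,z=None):
    K=np.array(cp["mtx"]);T=np.linalg.inv(np.array(cp["world_to_cam"]))
    r=np.linalg.inv(K)@[u,v,1.]
    if z is None: return T[:3,:3]@(r*d[int(v),int(u)])+T[:3,3]
    r=T[:3,:3]@r; return T[:3,3]+r*(z-T[2,3])/r[2]
E
python3 - <<'E'
from h import *
s=manip.state();print({k:np.round(v,3) for k,v in s.items()}); print(R.from_rotvec(s["tcp_rot"]).as_matrix().round(3))
for n in ["top","side"]:
    p,d,cp=cap(n); cv2.imwrite(f"pics/{n}0.png",p[:,:,::-1]); np.savez(f"{n}0.npz",p=p,d=d)
    print(n,np.array(cp["mtx"]).round(1).tolist(),np.linalg.inv(np.array(cp["world_to_cam"])).round(3).tolist())
    for q in ["feeder","holder","ring_mid","handle_grip"]:
        for r in manip.look_for(n,q)[:3]: print(n,q,round(r["score"],2),(np.array(r["extent"])*[640,480,640,480]).round(0))
E
```

```text
pics
{'time_s': np.float64(0.0), 'joints': array([-1.338,  0.529,  1.434,  0.   ,  1.181, -0.179]), 'qvel': array([ 0.   , -0.002,  0.002, -0.001,  0.001,  0.   ]), 'joint_efforts': array([-0.0000e+00, -4.4235e+01, -1.7803e+01, -0.0000e+00,  8.0000e-03,
        0.0000e+00]), 'tcp_pos': array([ 0.249, -0.572,  0.244]), 'tcp_rot': array([ 0.903,  1.378, -0.9  ]), 'ft_force': array([ 0.593,  0.062, -0.264]), 'wrist_torque': array([0.047, 0.021, 0.042]), 'opening': np.float64(0.085)}
[[-0.001  0.917  0.399]
 [ 0.002  0.399 -0.917]
 [-1.     0.    -0.002]]
top [[593.9, 0.0, 316.7], [0.0, 593.9, 249.8], [0.0, 0.0, 1.0]] [[-0.014, -0.991, 0.134, 0.256], [-1.0, 0.012, -0.02, -0.034], [0.018, -0.135, -0.991, 1.79], [0.0, 0.0, 0.0, 1.0]]
top feeder 0.86 [204. 186. 305. 236.]
top feeder 0.54 [367. 221. 390. 251.]
top holder 0.9 [340. 285. 369. 312.]
top holder 0.85 [363. 220. 393. 252.]
top holder 0.79 [292. 280. 322. 317.]
top ring_mid 0.53 [298. 246. 312. 264.]
top handle_grip 0.61 [228. 208. 234. 236.]
side [[539.3, 0.0, 326.1], [0.0, 539.3, 237.6], [0.0, 0.0, 1.0]] [[-0.965, -0.2, 0.173, 0.263], [-0.264, 0.724, -0.637, 0.74], [0.002, -0.66, -0.751, 1.07], [0.0, 0.0, 0.0, 1.0]]
side feeder 0.79 [199. 258. 274. 372.]
side holder 0.97 [386. 136. 413. 167.]
side holder 0.94 [405. 183. 426. 218.]
side holder 0.93 [306. 187. 337. 223.]
side ring_mid 0.77 [314. 269. 335. 286.]
side handle_grip 0.66 [242. 297. 273. 312.]
side handle_grip 0.37 [307. 189. 337. 222.]
```

Run:
```python
import cv2
a=cv2.imread("pics/top0.png")[150:350,170:430]; cv2.imwrite("pics/top0c.png",cv2.resize(a,None,fx=3,fy=3,interpolation=cv2.INTER_CUBIC))
a=cv2.imread("pics/side0.png")[120:400,170:470]; cv2.imwrite("pics/side0c.png",cv2.resize(a,None,fx=2.1,fy=2.1,interpolation=cv2.INTER_CUBIC))
```

```text
(no output)
```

View pics/top0c.png

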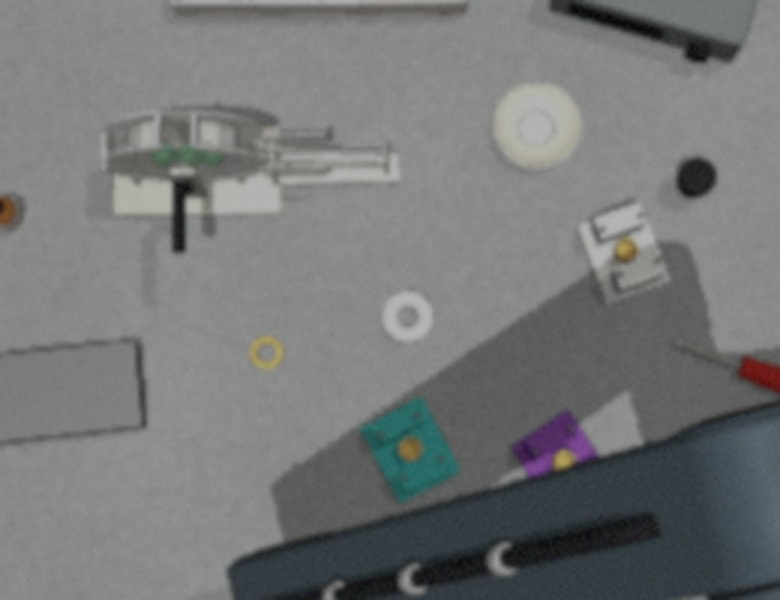

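View pics/side0c.png

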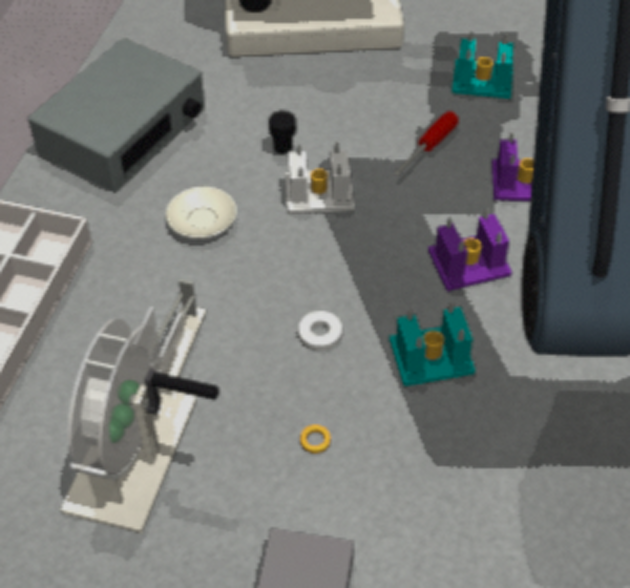

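```bash
cat >> h.py <<'E'
def cloud(cp,d):
    K=np.array(cp["mtx"]);T=np.linalg.inv(np.array(cp["world_to_cam"]))
    v,u=np.mgrid[:480,:640]; P=np.stack([(u-K[0,2])/K[0,0]*d,(v-K[1,2])/K[1,1]*d,d],-1)
    return P@T[:3,:3].T+T[:3,3]
E
python3 - <<'E'
from h import *
for n in ["top","side"]:
    z=np.load(n+"0.npz");p,d=z["p"].astype(int),z["d"];cp=manip.camera_params(n);C=cloud(cp,d)
    X,Y,Z=C[...,0],C[...,1],C[...,2]
    if n=="top":
        for nm,(u,v) in dict(ring=(306,256),tube=(378,233),hand=(230,232),hand0=(230,213),trk=(299,205)).items(): print(nm,w(cp,d,u,v).round(4), d[v,u])
    ctr={"ring":w(manip.camera_params("top"),None,306,256,.012),"hold":w(manip.camera_params("top"),None,378,233,.036)}
    c=ctr["ring"];m=(np.hypot(X-c[0],Y-c[1])<.05)&(Z>.006)&(d>0); Q=C[m]
    print(n,"ring n",m.sum(),"mean",Q.mean(0).round(4),"mid",((Q.max(0)+Q.min(0))/2).round(4),np.ptp(Q,axis=0).round(3))
    c=ctr["hold"];m=(np.hypot(X-c[0],Y-c[1])<.07)&(d>0)
    q=C[m&(Z>.05)&(Z<.062)]; r=cv2.minAreaRect(q[:,:2].astype(np.float32)*1000); print("blocks",len(q),r)
    q=C[m&(Z>.004)]; r=cv2.minAreaRect(q[:,:2].astype(np.float32)*1000); print("base",len(q),r)
    br=m&(p[...,0]-p[...,2]>40)&(Z>.03); q=C[br]; print("brass",len(q),q.mean(0).round(4) if len(q) else 0)
    f=(X>.3)&(X<.65)&(Y>-.05)&(Y<.3)&(d>0)
    dk=f&(p.sum(-1)<130)&(Z>.08); q=C[dk]
    if len(q):
        vv,uu=np.nonzero(dk); print("dark",len(q),q.mean(0).round(4),q.min(0).round(3),q.max(0).round(3),uu.min(),uu.max(),vv.min(),vv.max(), cv2.fitLine(q[:,:2].astype(np.float32),cv2.DIST_L2,0,.01,.01).ravel().round(3))
    q=C[f&(Z>.05)]; print("feeder>.05",cv2.minAreaRect(q[:,:2].astype(np.float32)*1000),q[:,2].max())
    q=C[f&(Z>.004)]; print("feeder all",cv2.minAreaRect(q[:,:2].astype(np.float32)*1000))
E
```

```text
ring [ 0.4792 -0.0366  0.008 ] 1.7960303
tube [ 0.5456 -0.2556  0.0176] 1.7996844
hand [0.5291 0.1731 0.1646] 1.6434555
hand0 [0.5832 0.1738 0.1613] 1.6539544
trk [ 0.6352 -0.0172  0.0149] 1.809739
top ring n 222 mean [ 0.4811 -0.0343  0.0109] mid [ 0.4778 -0.0381  0.0133] [0.094 0.093 0.015]
blocks 185 ((544.5609130859375, -254.95751953125), (76.05477905273438, 49.76213836669922), 18.39844512939453)
base 758 ((543.3690795898438, -255.67120361328125), (136.2269744873047, 132.2523651123047), 28.7593994140625)
brass 11 [ 0.5396 -0.2533  0.0353]
dark 60 [0.5628 0.1743 0.1613] [0.528 0.169 0.115] [0.595 0.179 0.174] 228 233 211 232 [ 0.999 -0.052  0.563  0.174]
feeder>.05 ((541.7103881835938, 41.46080017089844), (452.410888671875, 222.28370666503906), 44.049468994140625) 0.19525348157928035
feeder all ((475.2659912109375, 125.16629028320312), (349.8822937011719, 349.554443359375), 0.11948633193969727)
side ring n 261 mean [ 0.4812 -0.0339  0.012 ] mid [ 0.4683 -0.0343  0.0123] [0.078 0.051 0.012]
blocks 217 ((544.6533813476562, -255.54336547851562), (75.33616638183594, 52.219154357910156), 18.08293914794922)
base 830 ((543.7072143554688, -248.00672912597656), (120.56893920898438, 137.16087341308594), 83.18717193603516)
brass 40 [ 0.5451 -0.2541  0.0346]
dark 204 [0.5657 0.1791 0.1592] [0.526 0.172 0.117] [0.595 0.185 0.169] 241 273 298 314 [1.    0.029 0.566 0.179]
feeder>.05 ((541.205322265625, 41.02061462402344), (454.54412841796875, 222.77996826171875), 43.744598388671875) 0.19458028514747283
feeder all ((475.3070068359375, 124.95447540283203), (350.0343322753906, 349.3741149902344), 89.9372787475586)
```

Request:
jog_arm([
  {"rx":0.98,"tx":-0.5},
  {"rx":0.98,"tx":-0.5},
  {"rx":0.98,"tx":-0.5},
  {"rx":0.98,"tx":-0.5},
  {"tz":-1,"ty":0.41},
  {"tz":-1,"ty":0.41},
  {"tz":-1,"ty":0.41},
  {"tz":-1,"ty":0.41},
  {"tz":-1,"ty":0.41},
  {"tz":-1,"ty":0.41},
  {"tz":-1,"ty":0.41},
  {"tz":-1,"ty":0.41},
])

```text
$.series[0]: bad value
```

Run:
```python
from h import *
cp=manip.camera_params("wrist");print({k:np.array(v).round(3).tolist() for k,v in cp.items()})
for n in ["top","side"]:
    z=np.load(n+"0.npz");p,d=z["p"].astype(int),z["d"];C=cloud(manip.camera_params(n),d)
    X,Y,Z=C[...,0],C[...,1],C[...,2]
    f=(X>.6)&(X<.72)&(Y>-.05)&(Y<.29)&(d>0)
    for lo,hi in [(.004,.03),(.03,.08),(.08,.13),(.13,.2)]:
        q=C[f&(Z>lo)&(Z<hi)]; print(n,lo,len(q),q.min(0).round(3),q.max(0).round(3),np.median(q,0).round(3), np.round(cv2.minAreaRect(q[:,:2].astype(np.float32)*1000)[1:][0],0),round(cv2.minAreaRect(q[:,:2].astype(np.float32)*1000)[2],1))
```

```text
{'mtx': [[371.648, 0.0, 322.204], [0.0, 371.648, 233.495], [0.0, 0.0, 1.0]], 'tool_from_camera': [[-0.0, -0.304, 0.953, -0.128], [0.0, -0.953, -0.304, 0.078], [1.0, 0.0, 0.0, 0.0], [0.0, 0.0, 0.0, 1.0]]}
top 0.004 903 [ 0.6   -0.048  0.004] [0.72 0.29 0.03] [0.626 0.096 0.009] [338. 120.] 90.0
top 0.03 405 [ 0.605 -0.015  0.031] [0.654 0.246 0.08 ] [0.629 0.095 0.062] [ 47. 262.] 1.0
top 0.08 428 [0.605 0.043 0.08 ] [0.654 0.258 0.13 ] [0.62  0.17  0.103] [ 49. 214.] 0.8
top 0.13 630 [0.606 0.104 0.13 ] [0.654 0.251 0.195] [0.636 0.174 0.159] [ 47. 147.] 0.3
side 0.004 1396 [ 0.6   -0.045  0.004] [0.719 0.286 0.03 ] [0.623 0.208 0.01 ] [331. 119.] 90.0
side 0.03 665 [ 0.604 -0.019  0.03 ] [0.653 0.246 0.08 ] [0.619 0.184 0.058] [ 48. 265.] 0.7
side 0.08 867 [0.602 0.043 0.08 ] [0.654 0.258 0.13 ] [0.619 0.199 0.107] [ 52. 215.] 0.2
side 0.13 1406 [0.605 0.103 0.13 ] [0.653 0.252 0.195] [0.632 0.193 0.162] [149.  48.] 89.9
```

Request:
jog_arm([
  {"rx":0.98,"ry":0,"rz":0,"tx":-0.5,"ty":0,"tz":0,"hand":1},
  {"rx":0.98,"ry":0,"rz":0,"tx":-0.5,"ty":0,"tz":0,"hand":1},
  {"rx":0.98,"ry":0,"rz":0,"tx":-0.5,"ty":0,"tz":0,"hand":1},
  {"rx":0.98,"ry":0,"rz":0,"tx":-0.5,"ty":0,"tz":0,"hand":1},
  {"rx":0,"ry":0,"rz":0,"tx":0,"ty":0.41,"tz":-1,"hand":1},
  {"rx":0,"ry":0,"rz":0,"tx":0,"ty":0.41,"tz":-1,"hand":1},
  {"rx":0,"ry":0,"rz":0,"tx":0,"ty":0.41,"tz":-1,"hand":1},
  {"rx":0,"ry":0,"rz":0,"tx":0,"ty":0.41,"tz":-1,"hand":1},
  {"rx":0,"ry":0,"rz":0,"tx":0,"ty":0.41,"tz":-1,"hand":1},
  {"rx":0,"ry":0,"rz":0,"tx":0,"ty":0.41,"tz":-1,"hand":1},
  {"rx":0,"ry":0,"rz":0,"tx":0,"ty":0.41,"tz":-1,"hand":1},
  {"rx":0,"ry":0,"rz":0,"tx":0,"ty":0.41,"tz":-1,"hand":1},
])

```text
time_s: 1.5
tcp_pos: [0.3155, -0.412, 0.2855]
tcp_rot: [1.209, 1.209, -1.209]
ft_force: [0.6, -0.0, -0.3]
opening: 0.0854
```

Request:
jog_arm([
  {"rx":0,"ry":0,"rz":0,"tx":0,"ty":0.41,"tz":-1,"hand":1},
  {"rx":0,"ry":0,"rz":0,"tx":0,"ty":0.41,"tz":-1,"hand":1},
  {"rx":0,"ry":0,"rz":0,"tx":0,"ty":0.41,"tz":-1,"hand":1},
  {"rx":0,"ry":0,"rz":0,"tx":0,"ty":0.41,"tz":-1,"hand":1},
  {"rx":0,"ry":0,"rz":0,"tx":0,"ty":0.41,"tz":-1,"hand":1},
  {"rx":0,"ry":0,"rz":0,"tx":0,"ty":0.41,"tz":-1,"hand":1},
  {"rx":0,"ry":0,"rz":0,"tx":0,"ty":0.41,"tz":-1,"hand":1},
  {"rx":0,"ry":0,"rz":0,"tx":0,"ty":0.41,"tz":-1,"hand":1},
  {"rx":0,"ry":0,"rz":0,"tx":0,"ty":0.41,"tz":-1,"hand":1},
  {"rx":0,"ry":0,"rz":0,"tx":0,"ty":0.41,"tz":-1,"hand":1},
  {"rx":0,"ry":0,"rz":0,"tx":0,"ty":0.41,"tz":-1,"hand":1},
  {"rx":0,"ry":0,"rz":0,"tx":0,"ty":0.41,"tz":-1,"hand":1},
])

```text
time_s: 2.5
tcp_pos: [0.4138, -0.1719, 0.2856]
tcp_rot: [1.209, 1.209, -1.209]
ft_force: [0.2, 0.1, 1.6]
opening: 0.0853
```

Request:
jog_arm([
  {"rx":0,"ry":0,"rz":0,"tx":0,"ty":0.41,"tz":-1,"hand":1},
  {"rx":0,"ry":0,"rz":0,"tx":0,"ty":0.41,"tz":-1,"hand":1},
  {"rx":0,"ry":0,"rz":0,"tx":0,"ty":0.41,"tz":-1,"hand":1},
  {"rx":0,"ry":0,"rz":0,"tx":0,"ty":0.41,"tz":-1,"hand":1},
  {"rx":0,"ry":0,"rz":0,"tx":0,"ty":0.41,"tz":-1,"hand":1},
  {"rx":0,"ry":0,"rz":0,"tx":0,"ty":0.41,"tz":-1,"hand":1},
  {"rx":0,"ry":0,"rz":0,"tx":0,"ty":0.41,"tz":-1,"hand":1},
  {"rx":0,"ry":0,"rz":0,"tx":0,"ty":0.41,"tz":-1,"hand":1},
  {"rx":0,"ry":0,"rz":0,"tx":0,"ty":0.41,"tz":-1,"hand":1},
  {"rx":0,"ry":0,"rz":0,"tx":0,"ty":0.41,"tz":-1,"hand":1},
  {"rx":0,"ry":0,"rz":0,"tx":0,"ty":0.41,"tz":-1,"hand":1},
  {"rx":0,"ry":0,"rz":0,"tx":0,"ty":0.41,"tz":-1,"hand":1},
])

```text
time_s: 3.5
tcp_pos: [0.5121, 0.0682, 0.2855]
tcp_rot: [1.209, 1.209, -1.209]
ft_force: [0.0, -0.8, 0.4]
opening: 0.0853
```

```bash
cat >> h.py <<'E'
def wcloud(d,s,cp):
    K=np.array(cp["mtx"]);v,u=np.mgrid[:480,:640];x=(u-K[0,2])/K[0,0];y=(v-K[1,2])/K[1,1]
    r=np.hypot(x,y)+1e-9;t=np.tan(np.minimum(r,1.5))/r
    P=np.stack([x*t*d,y*t*d,d],-1); T=np.array(cp["tool_from_camera"])
    P=P@T[:3,:3].T+T[:3,3]
    return P@R.from_rotvec(s["tcp_rot"]).as_matrix().T+s["tcp_pos"]
def wcap(name=None):
    s=manip.state();p,d,cp=cap("wrist")
    if name: cv2.imwrite(f"pics/{name}.png",p[:,:,::-1]); np.savez(name+".npz",p=p,d=d,pos=s["tcp_pos"],rot=s["tcp_rot"])
    return p,d,wcloud(d,s,cp),s
E
python3 - <<'E'
from h import *
p,d,C,s=wcap("w1");print(s["time_s"],s["tcp_pos"])
X,Y,Z=C[...,0],C[...,1],C[...,2]
dk=(p.astype(int).sum(-1)<130)&(Z>.1)&(Z<.2)&(X>.5)&(X<.62)&(Y>.1)&(Y<.25)&(d>0);q=C[dk];print(len(q),q.min(0),q.max(0),np.median(q,0),cv2.fitLine(q[:,:2].astype(np.float32),cv2.DIST_L2,0,.01,.01).ravel().round(3))
f=(X>.57)&(X<.72)&(Y>-.05)&(Y<.29)&(d>0)
for lo,hi in [(.004,.02),(.02,.05),(.05,.1),(.1,.15),(.15,.2)]:
    q=C[f&(Z>lo)&(Z<hi)]
    if len(q)>5: print(lo,len(q),q.min(0).round(3),q.max(0).round(3),[np.round(a,1) for a in cv2.minAreaRect(q[:,:2].astype(np.float32)*1000)])
E
```

```text
3.5 [0.51213061 0.06818529 0.2854946 ]
1321 [0.52835654 0.16565644 0.11600604] [0.59910723 0.17960149 0.16821956] [0.56766623 0.17064656 0.16493292] [ 1.    -0.019  0.566  0.172]
0.004 4976 [ 0.592 -0.029  0.004] [0.682 0.26  0.02 ] [array([636.9, 116.1]), array([ 90. , 289.9]), np.float64(0.9)]
0.02 356 [ 0.606 -0.019  0.021] [0.655 0.222 0.05 ] [array([634.6, 102.8]), array([ 40.7, 240.1]), np.float64(6.8)]
0.05 4503 [ 0.606 -0.019  0.05 ] [0.655 0.257 0.1  ] [array([631.2, 118.8]), array([ 46.7, 275.9]), np.float64(1.6)]
0.1 3821 [0.593 0.1   0.1  ] [0.654 0.257 0.15 ] [array([622.8, 177.6]), array([ 60.5, 157.1]), np.float64(1.1)]
0.15 6939 [0.57  0.108 0.15 ] [0.655 0.242 0.192] [array([612.1, 175.4]), array([ 84.3, 134. ]), np.float64(0.3)]
```

View pics/w1.png

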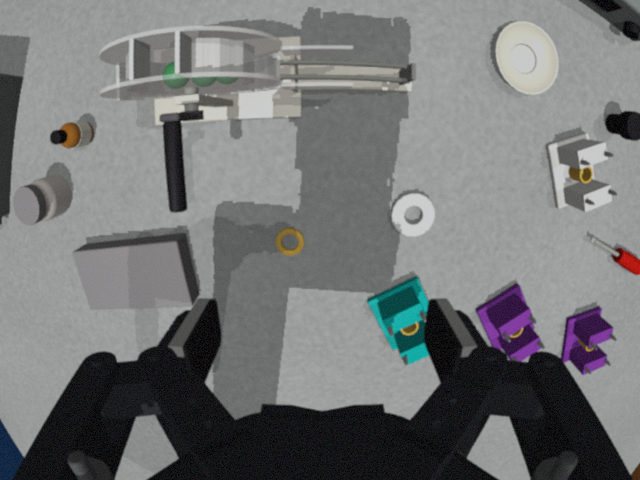

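Request:
jog_arm([
  {"rx":0,"ry":0,"rz":0,"tx":0,"ty":0.28,"tz":-0.88,"hand":0.5},
  {"rx":0,"ry":0,"rz":0,"tx":0,"ty":0.28,"tz":-0.88,"hand":0.5},
  {"rx":0,"ry":0,"rz":0,"tx":0,"ty":0.28,"tz":-0.88,"hand":0.5},
  {"rx":0,"ry":0,"rz":0,"tx":0,"ty":0.28,"tz":-0.88,"hand":0.5},
  {"rx":0,"ry":0,"rz":0,"tx":0,"ty":0.28,"tz":-0.88,"hand":0.5},
  {"rx":0,"ry":0,"rz":0,"tx":0,"ty":0.28,"tz":-0.88,"hand":0.5},
  {"rx":0,"ry":0,"rz":0,"tx":0.9,"ty":0,"tz":0,"hand":0.5},
  {"rx":0,"ry":0,"rz":0,"tx":0.9,"ty":0,"tz":0,"hand":0.5},
  {"rx":0,"ry":0,"rz":0,"tx":0.9,"ty":0,"tz":0,"hand":0.5},
])

```text
time_s: 4.3
tcp_pos: [0.5456, 0.1732, 0.2311]
tcp_rot: [1.209, 1.209, -1.207]
ft_force: [-0.1, 0.2, 0.3]
opening: 0.0426
```

Run:
```python
from h import *
p,d,C,s=wcap("w2");print(s["time_s"],s["tcp_pos"],s["opening"])
z=np.load("side0.npz");Cs=cloud(manip.camera_params("side"),z["d"])
z=np.load("top0.npz");Ct=cloud(manip.camera_params("top"),z["d"])
for nm,c in [("w",C),("side",Cs),("top",Ct)]:
    q=c[(c[...,0]>.615)&(c[...,0]<.66)&(c[...,1]>.08)&(c[...,1]<.28)&(c[...,2]>.13)]
    yc=np.arange(.165,.19,.0005);cnt=[(abs(np.hypot(q[:,1]-y,q[:,2]-.115)-.076)<.002).sum() for y in yc]
    print(nm,len(q),yc[np.argsort(cnt)[-6:]].round(4),max(cnt))
X,Y,Z=C[...,0],C[...,1],C[...,2]
dk=(p.astype(int).sum(-1)<130)&(Z>.14)&(Z<.18)&(X>.52)&(X<.585)&(Y>.15)&(Y<.2)&(d>0);q=C[dk]
print(len(q),q.min(0),q.max(0),np.percentile(q,[1,99],axis=0).round(4),cv2.fitLine(q[:,:2].astype(np.float32),cv2.DIST_L2,0,.01,.01).ravel().round(3))
```

```text
4.3 [0.54564384 0.17318416 0.23110951] 0.04256759729047302
w 11891 [0.1745 0.175  0.177  0.1755 0.1765 0.176 ] 3857
side 1402 [0.175  0.1775 0.177  0.1765 0.1755 0.176 ] 262
top 627 [0.177  0.178  0.1775 0.1785 0.1795 0.1765] 75
2145 [0.52803459 0.16820853 0.16095908] [0.58496809 0.18107779 0.16816134] [[0.5291 0.1684 0.1624]
 [0.5844 0.1808 0.1676]] [1.    0.002 0.558 0.175]
```

Request:
jog_arm([
  {"rx":0,"ry":0,"rz":0,"tx":0.95,"ty":0,"tz":-0.08,"hand":0.5},
  {"rx":0,"ry":0,"rz":0,"tx":0.95,"ty":0,"tz":0,"hand":0.5},
  {"rx":0,"ry":0,"rz":0,"tx":0.95,"ty":0,"tz":0,"hand":0.5},
  {"rx":0,"ry":0,"rz":0,"tx":0.95,"ty":0,"tz":0,"hand":0.5},
  {"rx":0,"ry":0,"rz":0,"tx":0,"ty":0,"tz":0,"hand":0},
  {"rx":0,"ry":0,"rz":0,"tx":0,"ty":0,"tz":0,"hand":0},
  {"rx":0,"ry":0,"rz":0,"tx":0,"ty":0,"tz":0,"hand":0},
  {"rx":0,"ry":0,"rz":0,"tx":0,"ty":0,"tz":0,"hand":0},
  {"rx":0,"ry":0,"rz":0,"tx":0,"ty":0,"tz":0,"hand":0},
], newtons=30)

```text
time_s: 5.1
tcp_pos: [0.5456, 0.1743, 0.1561]
tcp_rot: [1.209, 1.209, -1.208]
ft_force: [-0.4, 0.4, -3.5]
opening: 0.0128
```

Run:
```python
from h import *
s=manip.state();print(s["tcp_pos"].round(4),s["opening"],s["ft_force"])
for k in range(5):
    q=-.03+k*.96+np.arange(13)*.08
    print(k,[(round(float(a),2),round(float(b),2)) for a,b in zip(.045*-np.diff(np.cos(q))/.02,-.045*np.diff(np.sin(q))/.02)])
```

```text
[0.5456 0.1743 0.1561] 0.012786722104189038 [-0.38463475  0.43072278 -3.45660941]
0 [(0.0, -0.18), (0.02, -0.18), (0.03, -0.18), (0.04, -0.17), (0.06, -0.17), (0.07, -0.17), (0.08, -0.16), (0.1, -0.15), (0.11, -0.14), (0.12, -0.13), (0.13, -0.12), (0.14, -0.11)]
1 [(0.15, -0.1), (0.16, -0.09), (0.16, -0.08), (0.17, -0.06), (0.17, -0.05), (0.18, -0.04), (0.18, -0.02), (0.18, -0.01), (0.18, 0.01), (0.18, 0.02), (0.18, 0.04), (0.17, 0.05)]
2 [(0.17, 0.06), (0.16, 0.08), (0.16, 0.09), (0.15, 0.1), (0.14, 0.11), (0.13, 0.12), (0.12, 0.13), (0.11, 0.14), (0.1, 0.15), (0.08, 0.16), (0.07, 0.16), (0.06, 0.17)]
3 [(0.04, 0.17), (0.03, 0.18), (0.02, 0.18), (0.0, 0.18), (-0.01, 0.18), (-0.03, 0.18), (-0.04, 0.18), (-0.05, 0.17), (-0.07, 0.17), (-0.08, 0.16), (-0.09, 0.15), (-0.11, 0.15)]
4 [(-0.12, 0.14), (-0.13, 0.13), (-0.14, 0.12), (-0.15, 0.1), (-0.15, 0.09), (-0.16, 0.08), (-0.17, 0.07), (-0.17, 0.05), (-0.18, 0.04), (-0.18, 0.03), (-0.18, 0.01), (-0.18, -0.0)]
```

Request:
jog_arm([
  {"rx":0,"ry":0,"rz":0,"tx":0,"ty":0,"tz":-0.18,"hand":0},
  {"rx":0,"ry":0,"rz":0,"tx":0.02,"ty":0,"tz":-0.18,"hand":0},
  {"rx":0,"ry":0,"rz":0,"tx":0.03,"ty":0,"tz":-0.18,"hand":0},
  {"rx":0,"ry":0,"rz":0,"tx":0.04,"ty":0,"tz":-0.17,"hand":0},
  {"rx":0,"ry":0,"rz":0,"tx":0.06,"ty":0,"tz":-0.17,"hand":0},
  {"rx":0,"ry":0,"rz":0,"tx":0.07,"ty":0,"tz":-0.17,"hand":0},
  {"rx":0,"ry":0,"rz":0,"tx":0.08,"ty":0,"tz":-0.16,"hand":0},
  {"rx":0,"ry":0,"rz":0,"tx":0.1,"ty":0,"tz":-0.15,"hand":0},
  {"rx":0,"ry":0,"rz":0,"tx":0.11,"ty":0,"tz":-0.14,"hand":0},
  {"rx":0,"ry":0,"rz":0,"tx":0.12,"ty":0,"tz":-0.13,"hand":0},
  {"rx":0,"ry":0,"rz":0,"tx":0.13,"ty":0,"tz":-0.12,"hand":0},
  {"rx":0,"ry":0,"rz":0,"tx":0.14,"ty":0,"tz":-0.11,"hand":0},
])

```text
time_s: 6.1
tcp_pos: [0.5454, 0.2122, 0.1372]
tcp_rot: [1.21, 1.21, -1.209]
ft_force: [-1.6, -0.5, 3.2]
opening: 0.013
```

Request:
jog_arm([
  {"rx":0,"ry":0,"rz":0,"tx":0.15,"ty":0,"tz":-0.1,"hand":0},
  {"rx":0,"ry":0,"rz":0,"tx":0.16,"ty":0,"tz":-0.09,"hand":0},
  {"rx":0,"ry":0,"rz":0,"tx":0.16,"ty":0,"tz":-0.08,"hand":0},
  {"rx":0,"ry":0,"rz":0,"tx":0.17,"ty":0,"tz":-0.06,"hand":0},
  {"rx":0,"ry":0,"rz":0,"tx":0.17,"ty":0,"tz":-0.05,"hand":0},
  {"rx":0,"ry":0,"rz":0,"tx":0.18,"ty":0,"tz":-0.04,"hand":0},
  {"rx":0,"ry":0,"rz":0,"tx":0.18,"ty":0,"tz":-0.02,"hand":0},
  {"rx":0,"ry":0,"rz":0,"tx":0.18,"ty":0,"tz":-0.01,"hand":0},
  {"rx":0,"ry":0,"rz":0,"tx":0.18,"ty":0,"tz":0.01,"hand":0},
  {"rx":0,"ry":0,"rz":0,"tx":0.18,"ty":0,"tz":0.02,"hand":0},
  {"rx":0,"ry":0,"rz":0,"tx":0.18,"ty":0,"tz":0.04,"hand":0},
  {"rx":0,"ry":0,"rz":0,"tx":0.17,"ty":0,"tz":0.05,"hand":0},
])

```text
time_s: 7.1
tcp_pos: [0.5453, 0.2181, 0.0956]
tcp_rot: [1.209, 1.209, -1.209]
ft_force: [-2.0, 2.2, 2.4]
opening: 0.0127
```

Request:
jog_arm([
  {"rx":0,"ry":0,"rz":0,"tx":0.17,"ty":0,"tz":0.06,"hand":0},
  {"rx":0,"ry":0,"rz":0,"tx":0.16,"ty":0,"tz":0.08,"hand":0},
  {"rx":0,"ry":0,"rz":0,"tx":0.16,"ty":0,"tz":0.09,"hand":0},
  {"rx":0,"ry":0,"rz":0,"tx":0.15,"ty":0,"tz":0.1,"hand":0},
  {"rx":0,"ry":0,"rz":0,"tx":0.14,"ty":0,"tz":0.11,"hand":0},
  {"rx":0,"ry":0,"rz":0,"tx":0.13,"ty":0,"tz":0.12,"hand":0},
  {"rx":0,"ry":0,"rz":0,"tx":0.12,"ty":0,"tz":0.13,"hand":0},
  {"rx":0,"ry":0,"rz":0,"tx":0.11,"ty":0,"tz":0.14,"hand":0},
  {"rx":0,"ry":0,"rz":0,"tx":0.1,"ty":0,"tz":0.15,"hand":0},
  {"rx":0,"ry":0,"rz":0,"tx":0.08,"ty":0,"tz":0.16,"hand":0},
  {"rx":0,"ry":0,"rz":0,"tx":0.07,"ty":0,"tz":0.16,"hand":0},
  {"rx":0,"ry":0,"rz":0,"tx":0.06,"ty":0,"tz":0.17,"hand":0},
])

```text
time_s: 8.1
tcp_pos: [0.5455, 0.1884, 0.0673]
tcp_rot: [1.209, 1.209, -1.209]
ft_force: [-2.4, 0.8, 6.1]
opening: 0.0131
```

Request:
jog_arm([
  {"rx":0,"ry":0,"rz":0,"tx":0.04,"ty":0,"tz":0.17,"hand":0},
  {"rx":0,"ry":0,"rz":0,"tx":0.03,"ty":0,"tz":0.18,"hand":0},
  {"rx":0,"ry":0,"rz":0,"tx":0.02,"ty":0,"tz":0.18,"hand":0},
  {"rx":0,"ry":0,"rz":0,"tx":0,"ty":0,"tz":0.18,"hand":0},
  {"rx":0,"ry":0,"rz":0,"tx":-0.01,"ty":0,"tz":0.18,"hand":0},
  {"rx":0,"ry":0,"rz":0,"tx":-0.03,"ty":0,"tz":0.18,"hand":0},
  {"rx":0,"ry":0,"rz":0,"tx":-0.04,"ty":0,"tz":0.18,"hand":0},
  {"rx":0,"ry":0,"rz":0,"tx":-0.05,"ty":0,"tz":0.17,"hand":0},
  {"rx":0,"ry":0,"rz":0,"tx":-0.07,"ty":0,"tz":0.17,"hand":0},
  {"rx":0,"ry":0,"rz":0,"tx":-0.08,"ty":0,"tz":0.16,"hand":0},
  {"rx":0,"ry":0,"rz":0,"tx":-0.09,"ty":0,"tz":0.15,"hand":0},
  {"rx":0,"ry":0,"rz":0,"tx":-0.11,"ty":0,"tz":0.15,"hand":0},
])

```text
time_s: 9.1
tcp_pos: [0.5457, 0.1482, 0.075]
tcp_rot: [1.211, 1.209, -1.208]
ft_force: [-0.4, 6.2, 2.4]
opening: 0.0133
```

Run:
```python
from h import *
p,d,C,s=wcap("w3")
p2,d2,cp=cap("side")
a=cv2.resize(p2[240:390,180:300],None,fx=4,fy=4,interpolation=cv2.INTER_CUBIC)[:,:,::-1]; b=p[:,:,::-1][0:480,:]
cv2.imwrite("pics/m3.png",np.hstack([a[:480], cv2.resize(b,(320,240)).repeat(2,0) if 0 else b[:480,200:520]]))
```

```text
(no output)
```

View pics/m3.png

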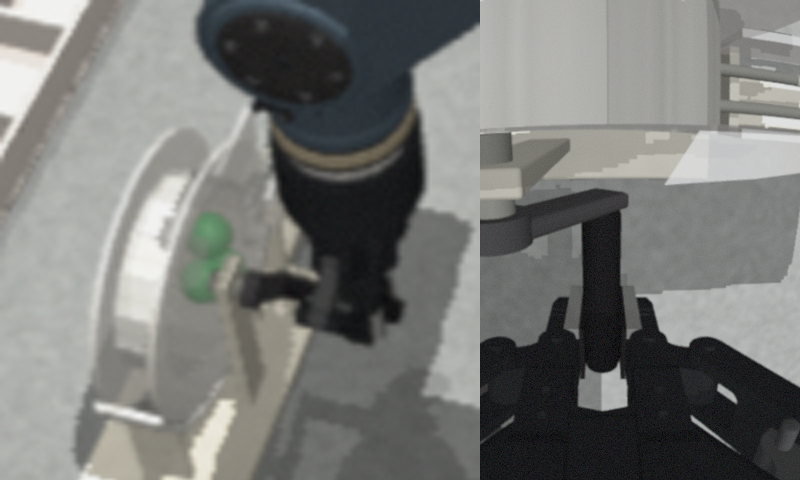

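Request:
jog_arm([
  {"rx":0,"ry":0,"rz":0,"tx":-0.06,"ty":0,"tz":0.07,"hand":0},
  {"rx":0,"ry":0,"rz":0,"tx":-0.06,"ty":0,"tz":0.07,"hand":0},
  {"rx":0,"ry":0,"rz":0,"tx":-0.065,"ty":0,"tz":0.065,"hand":0},
  {"rx":0,"ry":0,"rz":0,"tx":-0.065,"ty":0,"tz":0.065,"hand":0},
  {"rx":0,"ry":0,"rz":0,"tx":-0.07,"ty":0,"tz":0.06,"hand":0},
  {"rx":0,"ry":0,"rz":0,"tx":-0.07,"ty":0,"tz":0.06,"hand":0},
  {"rx":0,"ry":0,"rz":0,"tx":-0.075,"ty":0,"tz":0.05,"hand":0},
  {"rx":0,"ry":0,"rz":0,"tx":-0.075,"ty":0,"tz":0.05,"hand":0},
  {"rx":0,"ry":0,"rz":0,"tx":-0.075,"ty":0,"tz":0.045,"hand":0},
  {"rx":0,"ry":0,"rz":0,"tx":-0.075,"ty":0,"tz":0.045,"hand":0},
  {"rx":0,"ry":0,"rz":0,"tx":-0.08,"ty":0,"tz":0.04,"hand":0},
  {"rx":0,"ry":0,"rz":0,"tx":-0.08,"ty":0,"tz":0.04,"hand":0},
])

```text
time_s: 10.2
tcp_pos: [0.5457, 0.135, 0.0914]
tcp_rot: [1.21, 1.209, -1.208]
ft_force: [0.3, 5.1, -1.5]
opening: 0.0126
```

Request:
jog_arm([
  {"rx":0,"ry":0,"rz":0,"tx":-0.085,"ty":0,"tz":0.035,"hand":0},
  {"rx":0,"ry":0,"rz":0,"tx":-0.085,"ty":0,"tz":0.035,"hand":0},
  {"rx":0,"ry":0,"rz":0,"tx":-0.085,"ty":0,"tz":0.025,"hand":0},
  {"rx":0,"ry":0,"rz":0,"tx":-0.085,"ty":0,"tz":0.025,"hand":0},
  {"rx":0,"ry":0,"rz":0,"tx":-0.09,"ty":0,"tz":0.02,"hand":0},
  {"rx":0,"ry":0,"rz":0,"tx":-0.09,"ty":0,"tz":0.02,"hand":0},
  {"rx":0,"ry":0,"rz":0,"tx":-0.09,"ty":0,"tz":0.01,"hand":0},
  {"rx":0,"ry":0,"rz":0,"tx":-0.09,"ty":0,"tz":0.01,"hand":0},
  {"rx":0,"ry":0,"rz":0,"tx":0,"ty":0,"tz":0,"hand":0},
])

```text
time_s: 10.95
tcp_pos: [0.5457, 0.1308, 0.1063]
tcp_rot: [1.209, 1.209, -1.208]
ft_force: [0.7, 5.1, -0.5]
opening: 0.013
```

Run:
```python
from h import *
for n in ["top","side"]:
    p,d,cp=cap(n); np.savez(n+"4.npz",p=p,d=d)
    for r in manip.look_for(n,"lens0_center")[:4]: print(n,round(r["score"],2),(np.array(r["extent"])*[640,480,640,480]).round(0))
    C=cloud(cp,d);pi=p.astype(int)
    # green pixels
    g=(pi[...,1]-pi[...,0]>12)&(pi[...,1]-pi[...,2]>5)&(C[...,0]>.58)&(C[...,0]<.7)&(C[...,1]>-.05)&(C[...,1]<.27)
    k,l,st,ce=cv2.connectedComponentsWithStats(g.astype(np.uint8))
    for i in range(1,k):
        if st[i,4]>5: print(n,st[i],C[l==i].mean(0).round(3))
    if n=="side": a=p
    else: t=p
A=cv2.resize(a[240:390,180:300],(480,600),interpolation=cv2.INTER_CUBIC);B=cv2.resize(t[175:250,260:300] if 0 else t[170:250,270:310],(300,600),interpolation=cv2.INTER_CUBIC)
cv2.imwrite("pics/m4.png",np.hstack([A,B])[:,:,::-1])
```

```text
top [289 198   9   8  55] [ 0.634 -0.     0.072]
side [222 302  14  23 186] [0.618 0.197 0.131]
```

View pics/m4.png

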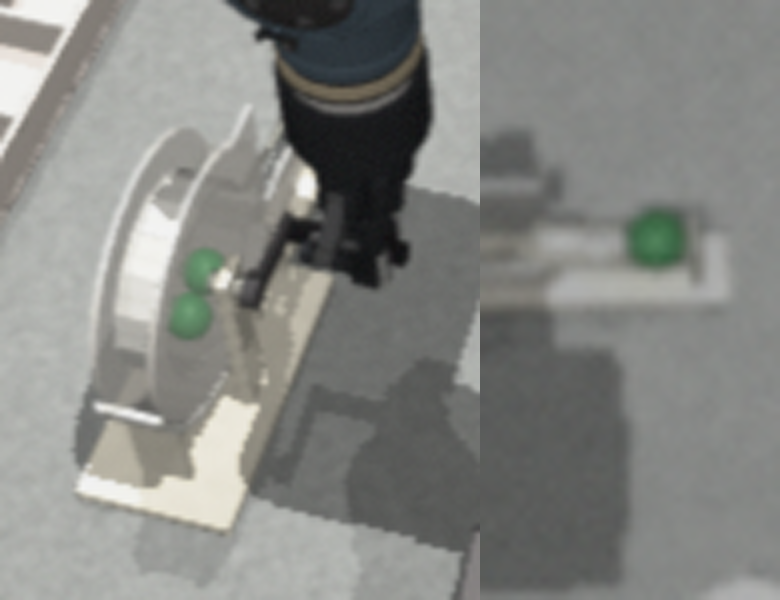

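Request:
jog_arm([
  {"rx":0,"ry":0,"rz":0,"tx":0,"ty":0,"tz":0,"hand":0.4},
  {"rx":0,"ry":0,"rz":0,"tx":0,"ty":0,"tz":0,"hand":0.4},
  {"rx":0,"ry":0,"rz":0,"tx":0,"ty":0,"tz":0,"hand":0.4},
  {"rx":0,"ry":0,"rz":0,"tx":-0.5,"ty":0,"tz":0,"hand":0.4},
  {"rx":0,"ry":0,"rz":0,"tx":-1,"ty":0,"tz":0,"hand":0.5},
  {"rx":0,"ry":0,"rz":0,"tx":-1,"ty":0,"tz":0,"hand":0.5},
  {"rx":-1,"ry":0,"rz":0,"tx":-1,"ty":0,"tz":0,"hand":0.5},
  {"rx":-1,"ry":0,"rz":0,"tx":-1,"ty":0,"tz":0,"hand":0.5},
  {"rx":-1,"ry":0,"rz":0,"tx":-1,"ty":0,"tz":0,"hand":0.5},
  {"rx":-1,"ry":0,"rz":0,"tx":-1,"ty":0,"tz":0,"hand":0.5},
  {"rx":-1,"ry":0,"rz":0,"tx":-1,"ty":0,"tz":0,"hand":0.5},
  {"rx":-1,"ry":0,"rz":0,"tx":0,"ty":0,"tz":0,"hand":0.5},
])

```text
time_s: 12.15
tcp_pos: [0.5476, 0.1308, 0.2609]
tcp_rot: [0.733, 1.436, -0.727]
ft_force: [0.3, 0.1, 0.4]
opening: 0.0426
```

Request:
jog_arm([
  {"rx":-1,"ry":0,"rz":0,"tx":0,"ty":0,"tz":0,"hand":0.5},
  {"rx":-1,"ry":0,"rz":0,"tx":0,"ty":0,"tz":0,"hand":0.5},
  {"rx":-1,"ry":0,"rz":0,"tx":0,"ty":0,"tz":0,"hand":0.5},
  {"rx":-1,"ry":0,"rz":0,"tx":0,"ty":0,"tz":0,"hand":0.5},
  {"rx":-1,"ry":0,"rz":0,"tx":0,"ty":0,"tz":0,"hand":0.5},
  {"rx":-1,"ry":0,"rz":0,"tx":0,"ty":0,"tz":0,"hand":0.5},
  {"rx":-1,"ry":0,"rz":0,"tx":0,"ty":0,"tz":0,"hand":0.5},
  {"rx":-1,"ry":0,"rz":0,"tx":0,"ty":0,"tz":0,"hand":0.5},
  {"rx":-1,"ry":0,"rz":0,"tx":0,"ty":-1,"tz":0.7,"hand":0.5},
  {"rx":0,"ry":0,"rz":0,"tx":0,"ty":-1,"tz":0.7,"hand":0.5},
  {"rx":0,"ry":0,"rz":0,"tx":0,"ty":-1,"tz":0.7,"hand":0.5},
  {"rx":0,"ry":0,"rz":0,"tx":0,"ty":-1,"tz":0.7,"hand":0.5},
])

```text
time_s: 13.15
tcp_pos: [0.5994, 0.0485, 0.2567]
tcp_rot: [-0.001, 1.571, 0.0]
ft_force: [0.0, 0.2, 0.1]
opening: 0.0427
```

Run:
```python
from h import *
p,d,C,s=wcap("w5");print(s["time_s"],s["tcp_pos"],s["tcp_rot"]);pi=p.astype(int)
g=(pi[...,1]-pi[...,0]>12)&(pi[...,1]-pi[...,2]>5)&(d>0)
k,l,st,ce=cv2.connectedComponentsWithStats(g.astype(np.uint8))
for i in range(1,k):
    if st[i,4]>25: q=C[l==i];print(st[i],q.mean(0).round(4),q.min(0).round(3),q.max(0).round(3), (np.linalg.lstsq(np.c_[2*q,np.ones(len(q))],(q**2).sum(1),rcond=None)[0][:3]).round(4))
```

```text
13.15 [0.59938359 0.04851976 0.25670677] [-1.01328889e-03  1.57077440e+00  6.06278894e-05]
[354  44   9  24 150] [0.6199 0.1629 0.1721] [0.62  0.155 0.141] [0.62 0.17 0.19] [0.6864 0.1641 0.169 ]
[355  73   7  23 120] [0.6201 0.1467 0.1679] [0.62  0.14  0.145] [0.62  0.153 0.185] [0.7068 0.1466 0.1662]
[113 235  12  11  33] [ 0.3575 -0.0016  0.0103] [ 0.349 -0.008  0.008] [0.373 0.004 0.034] [ 0.3574 -0.0009  0.0255]
[104 246   9  13  34] [ 0.3578 -0.0081  0.0395] [ 0.332 -0.021  0.009] [ 0.376 -0.001  0.058] [ 0.368  -0.0159  0.0226]
[350 246  28  27 598] [0.637  0.0013 0.0707] [ 0.625 -0.038 -0.001] [0.659 0.012 0.078] [ 0.6422 -0.0086  0.0397]
[102 259  32  37 268] [ 0.3719 -0.0321  0.0515] [ 0.332 -0.076  0.007] [ 0.395 -0.008  0.065] [ 0.3786 -0.0291  0.0107]
[144 275  12   8  29] [ 0.3923 -0.0512  0.01  ] [ 0.384 -0.057  0.007] [ 0.4   -0.042  0.025] [ 0.3928 -0.0523  0.0193]
[ 76 278  28  29 167] [ 0.3286 -0.0518  0.0557] [ 0.313 -0.069  0.054] [ 0.347 -0.032  0.062] [ 0.3312 -0.0506  0.062 ]
```

View pics/w5.png

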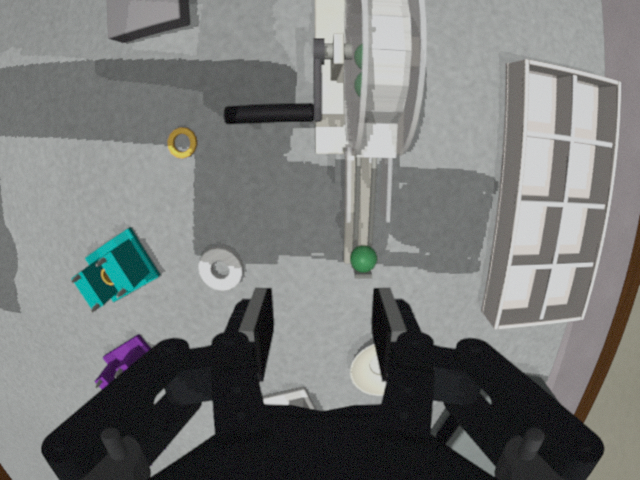

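```bash
cat >> h.py <<'E'
from scipy.optimize import least_squares
def sph(C,p,d,c0,rad=.022,tool=None):
    pi=p.astype(int);g=(pi[...,1]-pi[...,0]>12)&(pi[...,1]-pi[...,2]>5)&(d>0)&(np.linalg.norm(C-c0,axis=-1)<rad)
    q=C[g]; r=least_squares(lambda c:np.linalg.norm(q-c,axis=1)-.013,c0,loss="soft_l1",f_scale=.001)
    return r.x.round(4),len(q),round(float(np.sqrt(np.mean(r.fun**2))),4)
E
python3 - <<'E'
from h import *
z=np.load("w5.npz");s=dict(tcp_pos=z["pos"],tcp_rot=z["rot"]);C=wcloud(z["d"],s,manip.camera_params("wrist"));print(sph(C,z["p"],z["d"],[.637,0,.065]))
for n in["top","side"]:
    z=np.load(n+"4.npz");print(n,sph(cloud(manip.camera_params(n),z["d"]),z["p"],z["d"],[.637,0,.065]))
# ring & holder from this view
p,d=np.load("w5.npz")["p"].astype(int),np.load("w5.npz")["d"]
q=C[(np.hypot(C[...,0]-.481,C[...,1]+.034)<.035)&(C[...,2]>.009)&(C[...,2]<.016)];print("ring",cv2.minEnclosingCircle(q[:,:2].astype(np.float32)*1000),q.mean(0))
E
```

```text
(array([ 0.6378, -0.0014,  0.0631]), 593, 0.0006)
top (array([ 0.6364, -0.    ,  0.0641]), 55, 0.0029)
side (array([0.637, 0.   , 0.065]), 0, nan)
ring ((484.1219482421875, -35.94463348388672), 26.466567993164062) [ 0.48522207 -0.03525035  0.01158794]
  return _methods._mean(a, axis=axis, dtype=dtype,
  ret = ret.dtype.type(ret / rcount)
```

Request:
jog_arm([
  {"rx":0,"ry":0,"rz":0,"tx":0,"ty":-0.83,"tz":0.64,"hand":0.6},
  {"rx":0,"ry":0,"rz":0,"tx":0,"ty":-0.83,"tz":0.64,"hand":0.6},
  {"rx":0,"ry":0,"rz":0,"tx":0.5,"ty":-0.83,"tz":0.64,"hand":0.6},
  {"rx":0,"ry":0,"rz":0,"tx":1,"ty":0,"tz":0,"hand":0.6},
  {"rx":0,"ry":0,"rz":0,"tx":1,"ty":0,"tz":0,"hand":0.6},
  {"rx":0,"ry":0,"rz":0,"tx":1,"ty":0,"tz":0,"hand":0.6},
  {"rx":0,"ry":0,"rz":0,"tx":1,"ty":0,"tz":0,"hand":0.6},
  {"rx":0,"ry":0,"rz":0,"tx":1,"ty":0,"tz":0,"hand":0.6},
  {"rx":0,"ry":0,"rz":0,"tx":0.5,"ty":0,"tz":0,"hand":0.6},
  {"rx":0,"ry":0,"rz":0,"tx":0,"ty":0,"tz":0,"hand":0.6},
])

```text
time_s: 14.03
tcp_pos: [0.6357, -0.0001, 0.1337]
tcp_rot: [0.0, 1.576, 0.001]
ft_force: [0.1, 0.4, -0.1]
opening: 0.0515
```

Run:
```python
from h import *
p,d,C,s=wcap("w6");print(s["tcp_pos"].round(4),s["opening"],s["ft_force"])
print(sph(C,p,d,[.6375,-.001,.064]))
```

```text
[ 6.357e-01 -1.000e-04  1.337e-01] 0.05154320409312957 [ 0.1383316   0.44771248 -0.08234938]
(array([ 0.6378, -0.0013,  0.063 ]), 1568, 0.0005)
```

Request:
jog_arm([
  {"rx":0,"ry":0,"rz":0,"tx":0.95,"ty":-0.06,"tz":0.1,"hand":0.6},
  {"rx":0,"ry":0,"rz":0,"tx":0.95,"ty":0,"tz":0,"hand":0.6},
  {"rx":0,"ry":0,"rz":0,"tx":0.95,"ty":0,"tz":0,"hand":0.6},
  {"rx":0,"ry":0,"rz":0,"tx":0.95,"ty":0,"tz":0,"hand":0.6},
  {"rx":0,"ry":0,"rz":0,"tx":0,"ty":0,"tz":0,"hand":0.6},
  {"rx":0,"ry":0,"rz":0,"tx":0,"ty":0,"tz":0,"hand":0.4},
  {"rx":0,"ry":0,"rz":0,"tx":0,"ty":0,"tz":0,"hand":0.1},
  {"rx":0,"ry":0,"rz":0,"tx":0,"ty":0,"tz":0,"hand":0},
  {"rx":0,"ry":0,"rz":0,"tx":0,"ty":0,"tz":0,"hand":0},
  {"rx":0,"ry":0,"rz":0,"tx":0,"ty":0,"tz":0,"hand":0},
  {"rx":0,"ry":0,"rz":0,"tx":0,"ty":0,"tz":0,"hand":0},
], newtons=25)

```text
time_s: 15.0
tcp_pos: [0.6381, -0.0015, 0.062]
tcp_rot: [-0.001, 1.574, 0.0]
ft_force: [-5.8, -1.6, 4.8]
opening: 0.0243
```

Request:
jog_arm([
  {"rx":0,"ry":0,"rz":0,"tx":-0.3,"ty":0,"tz":0,"hand":0},
  {"rx":0,"ry":0,"rz":0,"tx":-0.6,"ty":0,"tz":0,"hand":0},
  {"rx":0,"ry":0,"rz":0,"tx":-0.8,"ty":0,"tz":0,"hand":0},
  {"rx":0,"ry":0,"rz":0,"tx":-0.8,"ty":0,"tz":0,"hand":0},
  {"rx":0,"ry":0,"rz":0,"tx":-0.8,"ty":0,"tz":0,"hand":0},
  {"rx":0,"ry":0,"rz":0,"tx":-0.8,"ty":0,"tz":0,"hand":0},
])

```text
time_s: 15.5
tcp_pos: [0.6411, -0.0015, 0.1451]
tcp_rot: [-0.001, 1.566, -0.0]
ft_force: [-0.1, 0.4, -0.0]
opening: 0.0241
```

Run:
```python
from h import *
p,d,C,s=wcap("w7");print(s["tcp_pos"].round(4),s["opening"],s["ft_force"])
print(sph(C,p,d,s["tcp_pos"]+[0,0,.005]))
```

```text
[ 0.6411 -0.0015  0.1451] 0.024144860364363294 [-0.13542586  0.3509593  -0.03029312]
(array([ 0.6412, -0.0012,  0.1459]), 3280, 0.0005)
```

Request:
jog_arm([
  {"rx":0,"ry":0,"rz":0,"tx":-0.5,"ty":-0.5,"tz":-0.2,"hand":0},
  {"rx":0,"ry":0,"rz":0,"tx":-0.8,"ty":-0.9,"tz":-0.34,"hand":0},
  {"rx":0,"ry":0,"rz":0,"tx":-0.8,"ty":-0.9,"tz":-0.34,"hand":0},
  {"rx":0,"ry":0,"rz":0,"tx":-0.8,"ty":-0.9,"tz":-0.34,"hand":0},
  {"rx":0,"ry":0,"rz":0,"tx":0,"ty":-0.9,"tz":-0.34,"hand":0},
  {"rx":0,"ry":0,"rz":0,"tx":0,"ty":-0.9,"tz":-0.34,"hand":0},
  {"rx":0,"ry":0,"rz":0,"tx":0,"ty":-0.9,"tz":-0.34,"hand":0},
  {"rx":0,"ry":0,"rz":0,"tx":0,"ty":-0.9,"tz":-0.34,"hand":0},
  {"rx":0,"ry":0,"rz":0,"tx":0,"ty":-0.9,"tz":-0.34,"hand":0},
  {"rx":0,"ry":0,"rz":0,"tx":0,"ty":-0.9,"tz":-0.34,"hand":0},
  {"rx":0,"ry":0,"rz":0,"tx":0,"ty":-0.9,"tz":-0.34,"hand":0},
  {"rx":0,"ry":0,"rz":0,"tx":0,"ty":-0.9,"tz":-0.34,"hand":0},
])

```text
time_s: 16.55
tcp_pos: [0.5601, -0.2109, 0.2004]
tcp_rot: [-0.0, 1.571, -0.0]
ft_force: [0.2, -0.1, 0.5]
opening: 0.0241
```

Request:
jog_arm([
  {"rx":0.99,"ry":0,"rz":0,"tx":0,"ty":0,"tz":0,"hand":0},
  {"rx":1,"ry":0,"rz":0,"tx":0,"ty":0,"tz":0,"hand":0},
  {"rx":1,"ry":0,"rz":0,"tx":0,"ty":0,"tz":0,"hand":0},
  {"rx":1,"ry":0,"rz":0,"tx":0,"ty":0,"tz":0,"hand":0},
  {"rx":1,"ry":0,"rz":0,"tx":0,"ty":0,"tz":0,"hand":0},
  {"rx":1,"ry":0,"rz":0,"tx":0,"ty":0,"tz":0,"hand":0},
  {"rx":1,"ry":0,"rz":0,"tx":0,"ty":0,"tz":0,"hand":0},
  {"rx":1,"ry":0,"rz":0,"tx":0,"ty":0,"tz":0,"hand":0},
  {"rx":1,"ry":0,"rz":0,"tx":0,"ty":0,"tz":0,"hand":0},
  {"rx":1,"ry":0,"rz":0,"tx":0,"ty":0,"tz":0,"hand":0},
  {"rx":0.99,"ry":0,"rz":0,"tx":0,"ty":0,"tz":0,"hand":0},
  {"rx":0.99,"ry":0,"rz":0,"tx":0,"ty":0,"tz":0,"hand":0},
])

```text
time_s: 17.55
tcp_pos: [0.5605, -0.21, 0.2003]
tcp_rot: [0.976, 1.341, -0.976]
ft_force: [0.5, 0.1, -0.2]
opening: 0.0244
```

Run:
```python
from h import *
p,d,C,s=wcap("w8");print(s["tcp_pos"].round(4),s["opening"],R.from_rotvec(s["tcp_rot"]).as_matrix().round(3).tolist())
print("lens",sph(C,p,d,s["tcp_pos"]+[0,0,.001]))
m=(np.hypot(C[...,0]-.5446,C[...,1]+.2552)<.07)&(d>0)
for lo,hi in[(.004,.014),(.05,.06)]:
    q=C[m&(C[...,2]>lo)&(C[...,2]<hi)];print(len(q),cv2.minAreaRect(q[:,:2].astype(np.float32)*1000))
b=m&(p[...,0].astype(int)-p[...,2]>40)&(C[...,2]>.03)&(C[...,2]<.042);q=C[b];print("brass",len(q),q.mean(0).round(4),cv2.minEnclosingCircle(q[:,:2].astype(np.float32)*1000))
```

```text
[ 0.5605 -0.21    0.2003] 0.024366852883716063 [[0.0, 0.952, 0.307], [-0.0, 0.307, -0.952], [-1.0, -0.0, 0.0]]
lens (array([ 0.5613, -0.2102,  0.201 ]), 3269, 0.0005)
2607 ((547.2023315429688, -256.5716247558594), (86.04545593261719, 70.70113372802734), 19.62024688720703)
2829 ((547.0752563476562, -257.084716796875), (76.35493469238281, 48.25088119506836), 19.748310089111328)
brass 233 [ 0.5444 -0.2576  0.0348] ((546.6854248046875, -256.9369201660156), 11.49366569519043)
```

View pics/w8.png

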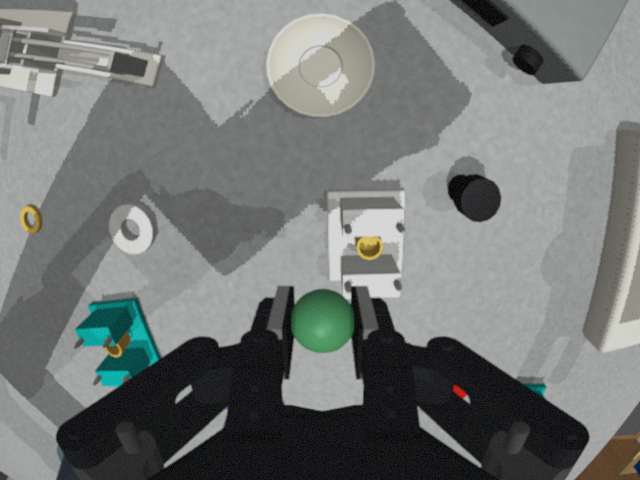

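Request:
jog_arm([
  {"rx":-0.3,"ry":0,"rz":0,"tx":0,"ty":0,"tz":0,"hand":0},
  {"rx":0,"ry":0,"rz":0,"tx":0.3,"ty":-0.49,"tz":0.65,"hand":0},
  {"rx":0,"ry":0,"rz":0,"tx":0.7,"ty":-0.49,"tz":0.65,"hand":0},
  {"rx":0,"ry":0,"rz":0,"tx":0.8,"ty":-0.48,"tz":0.65,"hand":0},
  {"rx":0,"ry":0,"rz":0,"tx":0.8,"ty":0,"tz":0,"hand":0},
  {"rx":0,"ry":0,"rz":0,"tx":0.8,"ty":0,"tz":0,"hand":0},
  {"rx":0,"ry":0,"rz":0,"tx":0.8,"ty":0,"tz":0,"hand":0},
  {"rx":0,"ry":0,"rz":0,"tx":0.3,"ty":0,"tz":0,"hand":0},
  {"rx":0,"ry":0,"rz":0,"tx":0,"ty":0,"tz":0,"hand":0},
])

```text
time_s: 18.35
tcp_pos: [0.5456, -0.2558, 0.1085]
tcp_rot: [0.948, 1.358, -0.948]
ft_force: [0.4, 1.2, 0.2]
opening: 0.0244
```

```bash
cat >> h.py <<'E'
def look(n,lens=True):
    p,d,C,s=wcap(n);M=R.from_rotvec(s["tcp_rot"]).as_matrix();print(s["time_s"],s["tcp_pos"].round(4),s["opening"].round(4),M[:,2].round(3))
    L=sph(C,p,d,s["tcp_pos"]+[0,0,.001]) if lens else None
    print("lens",L);m=(np.hypot(C[...,0]-.547,C[...,1]+.257)<.065)&(d>0)
    for lo,hi in[(.004,.014),(.05,.06)]:
        q=C[m&(C[...,2]>lo)&(C[...,2]<hi)]
        if len(q)>10: print(len(q),[np.round(a,1) for a in cv2.minAreaRect(q[:,:2].astype(np.float32)*1000)])
    b=m&(p[...,0].astype(int)-p[...,2]>40)&(C[...,2]>.03)&(C[...,2]<.042);q=C[b]
    if len(q)>10: print("brass",len(q),q.mean(0).round(4),np.round(cv2.minEnclosingCircle(q[:,:2].astype(np.float32)*1000)[0],1))
    return p,d,C,s,M
E
python3 -c "
from h import *
look('w9')"
```

```text
Traceback (most recent call last):
  File "h.py", line 31, in look
    p,d,C,s=wcap(n);M=R.from_rotvec(s["tcp_rot"]).as_matrix();print(s["time_s"],s["tcp_pos"].round(4),s["opening"].round(4),M[:,2].round(3))
                                                                                                      ^^^^^^^^^^^^^^^^^^
AttributeError: 'float' object has no attribute 'round'
```

View pics/w9.png

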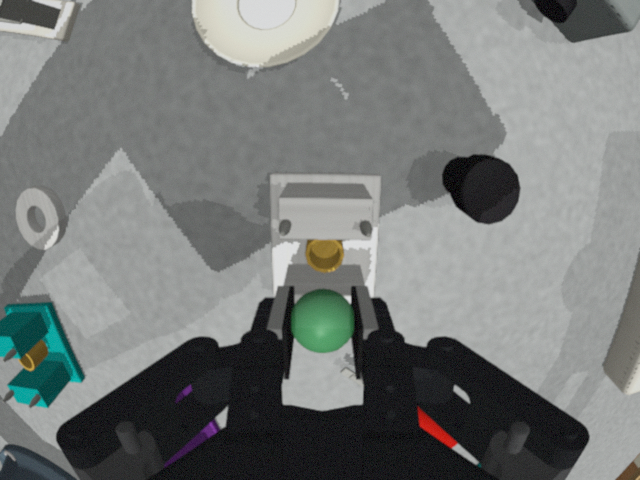

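```bash
sed -i 's/s\["opening"\].round(4)/round(s["opening"],4)/' h.py; python3 -c "
from h import *
p,d,C,s,M=look('w10')
z=C[...,2];m=(np.hypot(C[...,0]-.547,C[...,1]+.257)<.065)&(d>0)
q=C[m&(z>.051)&(z<.06)]
# far block: extent in holder frame
import math
for a in (19.0,19.7):
    c,sn=math.cos(math.radians(a)),math.sin(math.radians(a));u=(q[:,:2]-[.547,-.257])@np.array([[c,-sn],[sn,c]]);f=u[u[:,0]>.005]
    print(a,np.percentile(f,[1,99],axis=0).round(4).tolist(), len(f))
"
```

```text
18.4 [ 0.5464 -0.2562  0.1096] 0.0244 [ 0.343 -0.939 -0.001]
lens (array([ 0.5472, -0.2563,  0.1104]), 3278, 0.0005)
4511 [array([ 547.5, -256.7]), array([85. , 70.7]), np.float64(19.4)]
3924 [array([ 555. , -254.3]), array([59. , 47.6]), np.float64(19.3)]
brass 468 [ 0.5451 -0.2575  0.0348] [ 547. -257.]
19.0 [[0.016, -0.023], [0.0377, 0.0233]] 3717
19.7 [[0.016, -0.0233], [0.0377, 0.023]] 3717
```

Request:
jog_arm([
  {"rx":0,"ry":0,"rz":0,"tx":0.7,"ty":0,"tz":0.025,"hand":0},
  {"rx":0,"ry":0,"rz":0,"tx":0.7,"ty":0,"tz":0,"hand":0},
  {"rx":0,"ry":0,"rz":0,"tx":0.7,"ty":0,"tz":0,"hand":0},
  {"rx":0,"ry":0,"rz":0,"tx":0.6,"ty":0,"tz":0,"hand":0},
  {"rx":0,"ry":0,"rz":0,"tx":0.3,"ty":0,"tz":0,"hand":0},
  {"rx":0,"ry":0,"rz":0,"tx":0.15,"ty":0,"tz":0,"hand":0},
  {"rx":0,"ry":0,"rz":0,"tx":0,"ty":0,"tz":0,"hand":0},
  {"rx":0,"ry":0,"rz":0,"tx":0,"ty":0,"tz":0,"hand":0},
])

```text
time_s: 19.12
tcp_pos: [0.5474, -0.2568, 0.0474]
tcp_rot: [0.948, 1.353, -0.948]
ft_force: [0.5, -0.2, -0.0]
opening: 0.0242
```

```bash
python3 -c "
from h import *
look('w11')
s=manip.state();print(s['ft_force'])"
```

```text
19.1167 [ 0.5474 -0.2568  0.0474] 0.0242 [ 0.342 -0.94   0.001]
lens (array([ 0.5482, -0.2569,  0.0481]), 3096, 0.0008)
3401 [array([ 558. , -252.8]), array([62.9, 70.4]), np.float64(19.9)]
14521 [array([ 546.7, -257.2]), array([77.4, 51.7]), np.float64(19.1)]
[-0.9461014  -0.26471993 -0.09486417]
```

Request:
jog_arm([
  {"rx":0,"ry":0,"rz":0,"tx":0.06,"ty":0,"tz":0,"hand":0},
  {"rx":0,"ry":0,"rz":0,"tx":0.06,"ty":0,"tz":0,"hand":0},
  {"rx":0,"ry":0,"rz":0,"tx":0,"ty":0,"tz":0,"hand":0},
])

```text
time_s: 19.42
tcp_pos: [0.5474, -0.2569, 0.0451]
tcp_rot: [0.948, 1.353, -0.948]
ft_force: [-0.4, -0.5, 3.8]
opening: 0.0241
```

Request:
jog_arm([
  {"rx":0,"ry":0,"rz":0,"tx":0,"ty":0,"tz":0,"hand":0.35},
  {"rx":0,"ry":0,"rz":0,"tx":0,"ty":0,"tz":0,"hand":0.45},
  {"rx":0,"ry":0,"rz":0,"tx":0,"ty":0,"tz":0,"hand":0.55},
  {"rx":0,"ry":0,"rz":0,"tx":0,"ty":0,"tz":0,"hand":0.55},
  {"rx":0,"ry":0,"rz":0,"tx":-0.5,"ty":0,"tz":0,"hand":0.55},
  {"rx":0,"ry":0,"rz":0,"tx":-1,"ty":0,"tz":0,"hand":0.55},
  {"rx":0,"ry":0,"rz":0,"tx":-1,"ty":0,"tz":0,"hand":0.55},
  {"rx":0,"ry":0,"rz":0,"tx":-1,"ty":0,"tz":0,"hand":0.7},
  {"rx":0,"ry":0,"rz":0,"tx":-1,"ty":0,"tz":0,"hand":0.9},
  {"rx":0,"ry":0,"rz":0,"tx":-1,"ty":0,"tz":0,"hand":0.9},
  {"rx":0,"ry":0,"rz":0,"tx":0,"ty":0,"tz":0,"hand":0.9},
])

```text
time_s: 20.33
tcp_pos: [0.5493, -0.258, 0.1593]
tcp_rot: [0.947, 1.345, -0.947]
ft_force: [0.5, -0.4, -0.5]
opening: 0.0768
```

```bash
python3 -c "
from h import *
p,d,C,s,M=look('w12',False);print('lens',sph(C,p,d,[.547,-.257,.0454]))
m=(np.hypot(C[...,0]-.484,C[...,1]+.036)<.04)&(C[...,2]>.009)&(C[...,2]<.016);q=C[m];print('ring',len(q),q.mean(0).round(4),cv2.minEnclosingCircle(q[:,:2].astype(np.float32)*1000))
"
```

```text
20.3333 [ 0.5493 -0.258   0.1593] 0.0768 [ 0.342 -0.94   0.007]
lens None
3476 [array([ 546.7, -256.8]), array([86.4, 70.4]), np.float64(19.4)]
5377 [array([ 546.6, -256.8]), array([77. , 48.3]), np.float64(19.5)]
brass 14 [ 0.5551 -0.2559  0.0333] [ 553.2 -255.3]
lens (array([ 0.5466, -0.257 ,  0.0453]), 1081, 0.0008)
ring 1512 [ 0.4854 -0.0382  0.0115] ((484.1525573730469, -37.262550354003906), 26.65156364440918)
```

Request:
jog_arm([
  {"rx":0,"ry":0,"rz":0,"tx":0,"ty":0.06,"tz":-0.96,"hand":1},
  {"rx":0,"ry":0,"rz":0,"tx":0,"ty":0.06,"tz":-0.96,"hand":1},
  {"rx":0,"ry":0,"rz":0,"tx":0,"ty":0.06,"tz":-0.96,"hand":1},
  {"rx":0,"ry":0,"rz":0,"tx":0,"ty":0.06,"tz":-0.96,"hand":1},
  {"rx":0,"ry":0,"rz":0,"tx":0,"ty":0.06,"tz":-0.96,"hand":1},
  {"rx":0,"ry":0,"rz":0,"tx":0,"ty":0.06,"tz":-0.96,"hand":1},
  {"rx":0,"ry":0,"rz":0,"tx":0,"ty":0.06,"tz":-0.96,"hand":1},
  {"rx":0,"ry":0,"rz":0,"tx":0,"ty":0.06,"tz":-0.96,"hand":1},
  {"rx":0,"ry":0,"rz":0,"tx":0,"ty":0.06,"tz":-0.96,"hand":1},
  {"rx":0,"ry":0,"rz":0,"tx":0,"ty":0.06,"tz":-0.96,"hand":1},
  {"rx":0,"ry":0,"rz":0,"tx":0,"ty":0.06,"tz":-0.96,"hand":1},
  {"rx":0,"ry":0,"rz":0,"tx":0,"ty":0,"tz":-0.5,"hand":1},
])

```text
time_s: 21.38
tcp_pos: [0.4817, -0.042, 0.1536]
tcp_rot: [0.947, 1.359, -0.949]
ft_force: [0.4, -0.4, -0.2]
opening: 0.0857
```

```bash
cat >> h.py <<'E'
def ring(C,c,zc,rad=.04):
    m=(np.hypot(C[...,0]-c[0],C[...,1]-c[1])<rad)&(abs(C[...,2]-zc-.006)<.003);q=C[m]
    return len(q),q.mean(0).round(4),cv2.minEnclosingCircle(q[:,:2].astype(np.float32)*1000)
E
python3 -c "
from h import *
p,d,C,s=wcap('w13');M=R.from_rotvec(s['tcp_rot']).as_matrix();print(s['tcp_pos'],M.round(3).tolist())
r=ring(C,[.484,-.037],.006);print(r);dl=np.r_[np.array(r[2][0])/1000-s['tcp_pos'][:2],0];print('tool',(M.T@dl/.02).round(3))
"
```

```text
[ 0.48170543 -0.04201978  0.15355665] [[-0.004, 0.939, 0.343], [0.002, 0.343, -0.939], [-1.0, -0.003, -0.003]]
(2867, array([ 0.4851, -0.0361,  0.0116]), ((484.2725830078125, -36.0595588684082), 26.127565383911133))
tool [-0.     0.223 -0.236]
```

Request:
jog_arm([
  {"rx":0,"ry":0,"rz":0,"tx":0.5,"ty":0.22,"tz":-0.24,"hand":1},
  {"rx":0,"ry":0,"rz":0,"tx":1,"ty":0,"tz":0,"hand":1},
  {"rx":0,"ry":0,"rz":0,"tx":1,"ty":0,"tz":0,"hand":1},
  {"rx":0,"ry":0,"rz":0,"tx":1,"ty":0,"tz":0,"hand":1},
  {"rx":0,"ry":0,"rz":0,"tx":1,"ty":0,"tz":0,"hand":1},
  {"rx":0,"ry":0,"rz":0,"tx":1,"ty":0,"tz":0,"hand":1},
  {"rx":0,"ry":0,"rz":0,"tx":0.8,"ty":0,"tz":0,"hand":1},
  {"rx":0,"ry":0,"rz":0,"tx":0.4,"ty":0,"tz":0,"hand":1},
  {"rx":0,"ry":0,"rz":0,"tx":0.1,"ty":0,"tz":0,"hand":1},
  {"rx":0,"ry":0,"rz":0,"tx":0,"ty":0,"tz":0,"hand":1},
])

```text
time_s: 22.27
tcp_pos: [0.4863, -0.0385, 0.0176]
tcp_rot: [0.949, 1.355, -0.949]
ft_force: [0.0, -0.2, -0.2]
opening: 0.0853
```

Request:
jog_arm([
  {"rx":0,"ry":0,"rz":0,"tx":0.1,"ty":-0.05,"tz":-0.15,"hand":1},
  {"rx":0,"ry":0,"rz":0,"tx":0,"ty":0,"tz":0,"hand":0.75},
  {"rx":0,"ry":0,"rz":0,"tx":0,"ty":0,"tz":0,"hand":0.65},
  {"rx":0,"ry":0,"rz":0,"tx":0,"ty":0,"tz":0,"hand":0.4},
  {"rx":0,"ry":0,"rz":0,"tx":0,"ty":0,"tz":0,"hand":0.4},
  {"rx":0,"ry":0,"rz":0,"tx":0,"ty":0,"tz":0,"hand":0.4},
  {"rx":0,"ry":0,"rz":0,"tx":0,"ty":0,"tz":0,"hand":0.4},
], newtons=30)

```text
time_s: 22.85
tcp_pos: [0.4847, -0.0357, 0.0177]
tcp_rot: [0.949, 1.353, -0.948]
ft_force: [-0.6, -0.1, 6.5]
opening: 0.0498
```

Request:
jog_arm([
  {"rx":0,"ry":0,"rz":0,"tx":-0.3,"ty":0,"tz":0,"hand":0.4},
  {"rx":0,"ry":0,"rz":0,"tx":-0.7,"ty":0,"tz":0,"hand":0.4},
  {"rx":0,"ry":0,"rz":0,"tx":-0.9,"ty":0,"tz":0,"hand":0.4},
  {"rx":0,"ry":0,"rz":0,"tx":-0.9,"ty":0,"tz":0,"hand":0.4},
  {"rx":0,"ry":0,"rz":0,"tx":-0.9,"ty":0,"tz":0,"hand":0.4},
  {"rx":0,"ry":0,"rz":0,"tx":-0.9,"ty":0,"tz":0,"hand":0.4},
  {"rx":0,"ry":0,"rz":0,"tx":-0.9,"ty":0,"tz":0,"hand":0.4},
  {"rx":0,"ry":0,"rz":0,"tx":-0.9,"ty":0,"tz":0,"hand":0.4},
  {"rx":0,"ry":0,"rz":0,"tx":-0.4,"ty":0,"tz":0,"hand":0.4},
  {"rx":0,"ry":0,"rz":0,"tx":0,"ty":0,"tz":0,"hand":0.4},
])

```text
time_s: 23.68
tcp_pos: [0.4854, -0.0359, 0.1546]
tcp_rot: [0.949, 1.35, -0.946]
ft_force: [1.0, 0.3, -0.1]
opening: 0.05
```

```bash
python3 -c "
from h import *
p,d,C,s=wcap('w14');M=R.from_rotvec(s['tcp_rot']).as_matrix();print(s['tcp_pos'],s['opening'],M.round(3).tolist())
t=s['tcp_pos']; b=(np.hypot(C[...,0]-t[0],C[...,1]-t[1])<.03)&(abs(C[...,2]-t[2])<.03)&(p.astype(int).sum(-1)>330)
q=C[b];print(len(q),np.median(q,0).round(4),np.percentile(q[:,2],[2,50,90]).round(4))
U,S,V=np.linalg.svd(q-q.mean(0),full_matrices=False);print('norm',V[2].round(3),S.round(4))
zc=np.percentile(q[:,2],80)
q=q[abs(q[:,2]-zc)<.003];print(cv2.minEnclosingCircle(q[:,:2].astype(np.float32)*1000))
cv2.imwrite('pics/w14c.png',cv2.resize(p[200:440,180:480,::-1],None,fx=2,fy=2))
"
```

```text
[ 0.48542387 -0.0359459   0.15456969] 0.0499733162372882 [[0.005, 0.94, 0.342], [-0.001, 0.342, -0.94], [-1.0, 0.004, 0.003]]
8842 [ 0.4898 -0.0356  0.1483] [0.1401 0.1483 0.1491]
norm [0.017 0.002 1.   ] [1.3353 1.287  0.3394]
((484.9584045410156, -37.07581329345703), 26.205312728881836)
```

View pics/w14c.png

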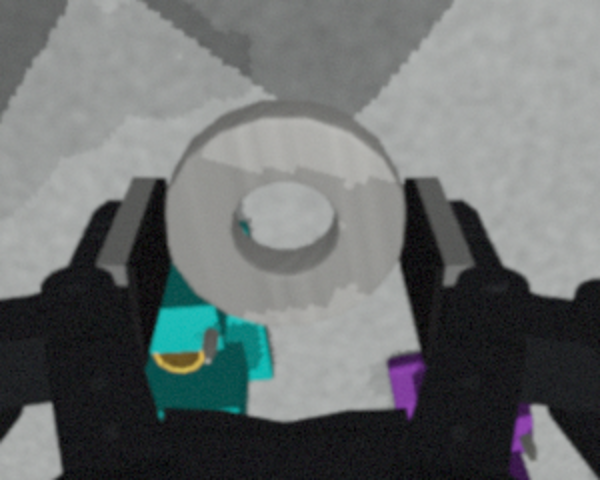

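Request:
jog_arm([
  {"rx":0,"ry":0,"rz":0,"tx":0,"ty":-0.04,"tz":0.5,"hand":0.4},
  {"rx":0,"ry":0,"rz":0,"tx":0,"ty":-0.08,"tz":1,"hand":0.4},
  {"rx":0,"ry":0,"rz":0,"tx":0,"ty":-0.08,"tz":1,"hand":0.4},
  {"rx":0,"ry":0,"rz":0,"tx":0,"ty":-0.08,"tz":1,"hand":0.4},
  {"rx":0,"ry":0,"rz":0,"tx":0,"ty":-0.08,"tz":1,"hand":0.4},
  {"rx":0,"ry":0,"rz":0,"tx":0,"ty":-0.08,"tz":1,"hand":0.4},
  {"rx":0,"ry":0,"rz":0,"tx":0,"ty":-0.08,"tz":1,"hand":0.4},
  {"rx":0,"ry":0,"rz":0,"tx":0,"ty":-0.08,"tz":1,"hand":0.4},
  {"rx":0,"ry":0,"rz":0,"tx":0,"ty":-0.08,"tz":1,"hand":0.4},
  {"rx":0,"ry":0,"rz":0,"tx":0,"ty":-0.08,"tz":1,"hand":0.4},
  {"rx":0,"ry":0,"rz":0,"tx":0,"ty":-0.08,"tz":1,"hand":0.4},
  {"rx":0,"ry":0,"rz":0,"tx":0,"ty":-0.04,"tz":0.9,"hand":0.4},
])

```text
time_s: 24.73
tcp_pos: [0.5451, -0.2577, 0.1506]
tcp_rot: [0.949, 1.357, -0.95]
ft_force: [-0.1, 1.4, -0.4]
opening: 0.0496
```

Request:
jog_arm([
  {"rx":0,"ry":0,"rz":0,"tx":0.5,"ty":0,"tz":0,"hand":0.4},
  {"rx":0,"ry":0,"rz":0,"tx":0.8,"ty":0,"tz":0,"hand":0.4},
  {"rx":0,"ry":0,"rz":0,"tx":0.5,"ty":0,"tz":0,"hand":0.4},
  {"rx":0,"ry":0,"rz":0,"tx":0,"ty":0,"tz":0,"hand":0.4},
  {"rx":0,"ry":0,"rz":0,"tx":0,"ty":0,"tz":0,"hand":0.4},
])

```text
time_s: 25.15
tcp_pos: [0.5446, -0.2549, 0.1148]
tcp_rot: [0.949, 1.359, -0.949]
ft_force: [-0.2, -0.3, -0.1]
opening: 0.0492
```

```bash
python3 -c "
from h import *
p,d,C,s,M=look('w15',False)
t=s['tcp_pos'];print('ring',ring(C,t,t[2]-.012,.032))
dl=np.array([.5469,-.2567,t[2]])-t;print('tool',(M.T@dl/.02).round(3))
"
```

```text
25.15 [ 0.5446 -0.2549  0.1148] 0.0492 [ 0.342 -0.94  -0.003]
lens None
3793 [array([ 552.6, -254.9]), array([74.2, 70.5]), np.float64(19.4)]
5124 [array([ 546.9, -256.9]), array([76.3, 47.8]), np.float64(19.4)]
brass 29 [ 0.5528 -0.252   0.0334] [ 552.3 -254.6]
ring (8692, array([ 0.5465, -0.2546,  0.1085]), ((548.5570678710938, -253.42115783691406), 30.811185836791992))
tool [-0.001  0.078  0.127]
```

Request:
jog_arm([
  {"rx":0,"ry":0,"rz":0,"tx":0.4,"ty":0.08,"tz":0.13,"hand":0.4},
  {"rx":0,"ry":0,"rz":0,"tx":0.4,"ty":0,"tz":0,"hand":0.4},
  {"rx":0,"ry":0,"rz":0,"tx":0,"ty":0,"tz":0,"hand":0.4},
  {"rx":0,"ry":0,"rz":0,"tx":0,"ty":0,"tz":0,"hand":0.4},
])

```text
time_s: 25.53
tcp_pos: [0.5478, -0.2575, 0.1]
tcp_rot: [0.948, 1.356, -0.948]
ft_force: [-0.8, -0.4, -0.4]
opening: 0.0496
```

```bash
python3 -c "
from h import *
p,d,C,s,M=look('w16',False)
t=s['tcp_pos']; b=(np.hypot(C[...,0]-t[0],C[...,1]-t[1])<.031)&(abs(C[...,2]-t[2]+.006)<.002)
q=(C[b]-t)@M; k=abs(q[:,2])<.024; q=q[k]; yz=q[:,1:]
print('ring tool-frame y ext',np.percentile(yz[:,0],[.3,99.7]).round(4),len(q))
# outer/bore edge fit: angular bins max radius
r=least_squares(lambda c:[np.percentile(np.hypot(*(yz-c).T)[(np.floor(np.arctan2(*(yz-c).T[::-1])*4).astype(int)==i)],99)-.026 for i in range(-12,12) if (np.floor(np.arctan2(*(yz-c).T[::-1])*4).astype(int)==i).sum()>50 and abs(np.sin((i+.5)/4))<.8],[0,0],diff_step=.02,loss='soft_l1',f_scale=.0005);print('c',r.x,r.cost)
h=np.hypot(*(yz).T);inn=yz[h<.014];print('bore pts',len(inn), cv2.minEnclosingCircle(inn.astype(np.float32)*1000) if len(inn) else 0)
dl=np.array([.5469,-.2568,t[2]])-t;print('tool',(M.T@dl/.02).round(3))
"
```

```text
25.5333 [ 0.5478 -0.2575  0.1   ] 0.0496 [ 0.342 -0.94  -0.001]
lens None
3312 [array([ 554.5, -254.3]), array([69.9, 70.7]), np.float64(19.5)]
5184 [array([ 551.8, -255.1]), array([66.1, 48.2]), np.float64(19.3)]
brass 15 [ 0.5516 -0.2498  0.0333] [ 552.4 -254.6]
ring tool-frame y ext [-0.0248  0.0245] 8056
c [-0.00061602  0.00041354] 1.4901620452037174e-06
bore pts 1247 ((0.0001858846371760592, -0.0004422265919856727), 13.995728492736816)
tool [ 0.    -0.03  -0.046]
```

Request:
jog_arm([
  {"rx":0,"ry":0,"rz":0,"tx":0.2,"ty":-0.015,"tz":-0.045,"hand":0.4},
  {"rx":0,"ry":0,"rz":0,"tx":0.3,"ty":0,"tz":0,"hand":0.4},
  {"rx":0,"ry":0,"rz":0,"tx":0.3,"ty":0,"tz":0,"hand":0.4},
  {"rx":0,"ry":0,"rz":0,"tx":0.3,"ty":0,"tz":0,"hand":0.4},
  {"rx":0,"ry":0,"rz":0,"tx":0.1,"ty":0,"tz":0,"hand":0.4},
  {"rx":0,"ry":0,"rz":0,"tx":0,"ty":0,"tz":0,"hand":0.4},
  {"rx":0,"ry":0,"rz":0,"tx":0,"ty":0,"tz":0,"hand":0.4},
])

```text
time_s: 26.17
tcp_pos: [0.5474, -0.257, 0.0761]
tcp_rot: [0.949, 1.355, -0.948]
ft_force: [0.1, 0.2, -1.1]
opening: 0.0497
```

Ring bottom about 2 mm above the blocks, no contact. Lower gently.

Request:
jog_arm([
  {"rx":0,"ry":0,"rz":0,"tx":0.06,"ty":0,"tz":0,"hand":0.4},
  {"rx":0,"ry":0,"rz":0,"tx":0.05,"ty":0,"tz":0,"hand":0.4},
  {"rx":0,"ry":0,"rz":0,"tx":0,"ty":0,"tz":0,"hand":0.4},
])

```text
time_s: 26.42
tcp_pos: [0.5476, -0.2571, 0.0743]
tcp_rot: [0.948, 1.354, -0.948]
ft_force: [0.2, 0.5, 0.4]
opening: 0.0499
```

Request:
jog_arm([
  {"rx":0,"ry":0,"rz":0,"tx":0.06,"ty":0,"tz":0,"hand":0.4},
  {"rx":0,"ry":0,"rz":0,"tx":0,"ty":0,"tz":0,"hand":0.4},
  {"rx":0,"ry":0,"rz":0,"tx":0,"ty":0,"tz":0,"hand":0.4},
])

```text
time_s: 26.67
tcp_pos: [0.5477, -0.2572, 0.0738]
tcp_rot: [0.948, 1.354, -0.948]
ft_force: [-0.8, 0.8, 4.7]
opening: 0.0496
```

Request:
jog_arm([
  {"rx":0,"ry":0,"rz":0,"tx":0,"ty":0,"tz":0,"hand":0.65},
  {"rx":0,"ry":0,"rz":0,"tx":0,"ty":0,"tz":0,"hand":0.75},
  {"rx":0,"ry":0,"rz":0,"tx":0,"ty":0,"tz":0,"hand":0.85},
  {"rx":0,"ry":0,"rz":0,"tx":0,"ty":0,"tz":0,"hand":0.85},
  {"rx":0,"ry":0,"rz":0,"tx":-0.4,"ty":0,"tz":0,"hand":0.85},
  {"rx":0,"ry":0,"rz":0,"tx":-0.8,"ty":0,"tz":0,"hand":0.85},
  {"rx":0,"ry":0,"rz":0,"tx":-1,"ty":0,"tz":0,"hand":0.85},
  {"rx":0,"ry":0,"rz":0,"tx":-1,"ty":0,"tz":0,"hand":0.85},
  {"rx":0,"ry":0,"rz":0,"tx":-1,"ty":0,"tz":0,"hand":0.85},
  {"rx":0,"ry":0,"rz":0,"tx":-1,"ty":0,"tz":0,"hand":0.85},
  {"rx":0,"ry":0,"rz":0,"tx":0,"ty":0,"tz":0,"hand":0.85},
  {"rx":0,"ry":0,"rz":0,"tx":0,"ty":0,"tz":0,"hand":0.85},
])

```text
time_s: 27.67
tcp_pos: [0.5482, -0.2575, 0.1786]
tcp_rot: [0.948, 1.351, -0.948]
ft_force: [-0.5, -0.7, -0.1]
opening: 0.0727
```

```bash
python3 -c "
from h import *
p,d,C,s=wcap('w17');print(s['tcp_pos'],s['ft_force'])
c=[.5469,-.2568]
m=(np.hypot(C[...,0]-c[0],C[...,1]-c[1])<.03)&(C[...,2]>.0645)&(C[...,2]<.0705);q=C[m];print(len(q),q.mean(0).round(4),np.std(q[:,2]),cv2.minEnclosingCircle(q[:,:2].astype(np.float32)*1000))
A=np.c_[q[:,:2]-c,np.ones(len(q))];print('plane',np.linalg.lstsq(A,q[:,2],rcond=None)[0].round(3))
print('lens',sph(C,p,d,[.5468,-.2569,.0454]))
a,_,_=cap('side')
cv2.imwrite('pics/end.png',np.hstack([cv2.resize(p[120:400,200:460],(390,420)),cv2.resize(a[250:390,190:300],(330,420))])[:,:,::-1])
"
```

```text
[ 0.54818104 -0.25753134  0.17862115] [-0.49591386 -0.69065877 -0.12167921]
3557 [ 0.5485 -0.2575  0.0676] 0.0007879417081783664 ((546.852783203125, -256.91644287109375), 29.94983673095703)
plane [-0.002 -0.002  0.068]
lens (array([ 0.5466, -0.257 ,  0.0453]), 577, 0.001)
```

View pics/end.png

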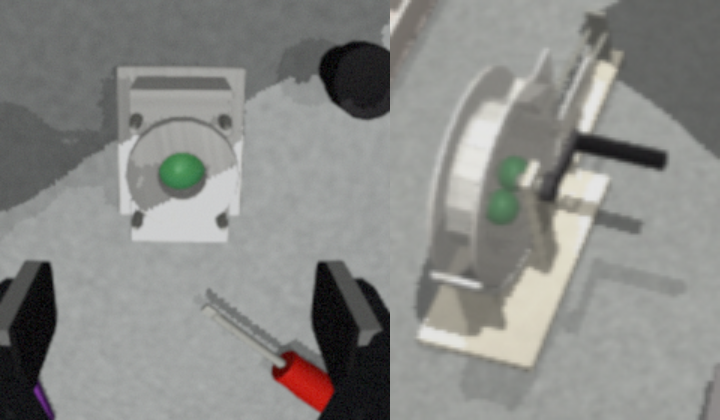

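The last picture shows the ring flat between the four pins with the lens in its bore. Two lenses are still in the drum, and the gripper is clear of everything.

```bash
python3 -c "
from station import manip
print(manip.finish_job())"
```

```text
the job is handed in; nothing more can be done
None
```

The job is done and handed in at about 28 s of the 72 s allowed. It reports no verdict. I cranked the drum to q of about 4.5, one lens rolled to the end of the track, and I seated it on the brass tube. I then laid the aluminium ring over it between the pins and let go.

- **Lens:** the last wrist check puts it at (0.547, -0.257, 0.0453) m, within about 0.5 mm of the measured tube centre and 0.1 mm of the seated height.
- **Ring:** it lies flat, with its top at about 0.068 m and tilt about 0.003 rad. It sits inside all four pins in the picture. My circle fit for its centre also caught some pin pixels (30 mm radius where 26 mm is right), so I checked centring mainly by eye.
- **Drum:** the last side picture shows two lenses in it, and the gripper is clear of everything.
- **Disagreement:** the fixed cameras and the wrist camera differed by about 3 mm and 1.3° on the holder's pose. I used the wrist camera, and the gentle contacts at the expected heights agreed with it.
- **Not measured:** the bystanders' final positions and the drum's rest speed. The arm made no unplanned contact that I could see.

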